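# Free a seized serum vial from the dry heater and lay it on the roller mixer

## Robot

A 7-joint arm with a two-finger parallel gripper is mounted at the origin on the work surface. World frame = base frame: x ahead of the robot, y to its left, z up, the work surface at z = 0. Lengths are in m, angles in rad, forces in N, time in s.
With the tool pointing down it reaches from about 0.425 to 0.925 m from the base axis. Payload 6.8 kg.
Tool frame: the origin (TCP) lies midway between the tips of the shut fingers; the grasp point (between the pads) lies 19 mm behind it; z points along the fingers, y is the direction in which the jaws open and shut (so a half turn about z gives the same grasp; the last joint's range is limited). The gripper opens to 85 mm and grips with 20 to 120 N. Pads are 22 mm wide; open, the fingers measure 114 mm over their backs; the gripper's body (76 mm by 85 mm) begins 54 mm behind the grasp point. The pads swing forward as they close: fully open they stand 13 mm farther back than shut.
Start: joints at [1.088, 0.477, 0.022, 1.555, -0.011, 1.109, -0.083], TCP at [0.247, -0.628, 0.231] pointing down, gripper open.
Joint ranges: [-2.96, 2.96], [-0.34, 2.1], [-1.41, 1.46], [0.24, 2.44], [-1.37, 4.51], [0.17, 1.92], [-2.96, 2.96]. Speed limits (rad/s): [2.39, 2.39, 3.14, 3.14, 3.14, 3.14, 3.14].

## Interface

Orientations are given as a unit quaternion [w, x, y, z].
In Python, from station import bot gives the robot as it stands.
- The arm moves only by the shell command python3 -m jog 'ROWS' [FORCE]. ROWS is JSON, a list of rows, each a list of 3 entries, a list of its own where there are three numbers: the shift along the tool's x, y, z in mm, then the turn, a rotation vector about the tool's x, y, z in degrees, then the closure, from -1 (fully open) to 1 (shut). A call has 1 to 12 rows; each row shifts and turns the commanded pose from where the row before left it, along the tool's axes as they then stand; what a row does not reach is not made up. A row lasts 1/8 s, in which the tool goes at most 62.5 mm and 10.7 degrees, less where a joint would pass 70% of its speed; a pose out of reach is approached as far as the arm can. A call is refused whole if a number of a shift passes 62.5 or a number of a turn 10.7, either way. A call with a gripper value outside its range is refused whole. The fingers move at their own pace and stop on an object; FORCE is the grip in N (left out, the last holds). Time passes only in rows, so rows that do not move let the fingers close. It gives the time, the measured TCP pose, the force and the opening at its end, in the units of the state.
- bot.get_obs(): the state, without advancing time (a new reading comes with each control period).
- bot.read_camera(name): name is "scene" or "top"; returns (picture, depth): 420x560x3 uint8, red, green, blue; 420x560 float32, m along the optical axis (not along the pixel's ray), 0 where there is no reading.
- bot.camera_info(name): a dict with "fx", "fy", "cx", "cy" (pixels), "k1" (the pictures are not rectified: a ray, as slopes to the right and down, at radius r is drawn at 1 + k1 r^2 times it, then the intrinsics apply), "world_from_camera" (4x4, takes a point from camera to world coordinates). Camera axes: x right, y up, looking along -z (the intrinsics and any distortion apply to the point x, -y, -z); pixel columns grow to the right and rows downward; lengths in m; the calibration is good to about 2 mm. A picture is of the moment at which its call begins. camera_info takes no time and is no camera call.
- bot.hand_in(): hands the job in, once; it reports no verdict.
Trained networks look in the newest picture that a camera, given by its name, has taken for a name from the list of things; names that differ only in an ending like _2 or _b are one class to them, and where a whole thing is asked for, a point or a joint stands for the part that bears it (a point fixed in the world has none). Each returns a list of dicts, best first, with "score" (0 to 1); they miss things now and then, are a little off and sometimes report something else, mostly with a low value. They report only what shows in the picture. A call takes as long as a camera call. They do not tell look-alikes from the thing itself.
- bot.find_in(camera, thing): "xy" ([column, row] as shares, 0 to 1, of the picture: columns of its width, rows of its height, amid what is visible of it).
- bot.cut_out(camera, thing): "pixels" (420x560 bool, what is visible of it) and "xy" ([column, row] as shares, 0 to 1, of the picture: columns of its width, rows of its height, amid what is visible of it).
- bot.landmark_of(camera, thing): "xy" ([column, row] as shares, 0 to 1, of the picture: columns of its width, rows of its height: a listed point, or the origin of a listed thing).
The state is a dict: "t": time; "q": joint angles; "joint_vel": joint speeds; "joint_torque": joint torques, N m; "eef_pos": TCP position; "tool_rot": TCP orientation; "contact_force": force on the tool from outside, world axes, zero at the start; "torque": the same for the moment, N m; "gripper_width": opening from 0.0 (shut) to 1.0 (fully open).
Only numpy, scipy, OpenCV 4.12 (cv2) and the standard library are available. Lean on these libraries where they do the work, as an engineer would, in place of code of your own. Each camera call takes 0.05 s, during which the arm holds its last target.

## Task

The red-capped serum vial has seized in its heater block: a straight pull would only bring the loose block up out of the heater with it, so work the vial free by twisting it to and fro while easing it up, keeping the block down in its seat. Stand the vial upright on the green mat and let go, then pick it up again in a way that lets you lay it over, and lay it down on the roller mixer, lengthwise in the trough between two rollers, without dropping it. Do not disturb the other block, the yellow-capped tube, the blue-capped vial or the thermometer.

Things in the scene. Friction and masses are not known exactly. Their poses are not given: they have to be found in the camera images.
- vial_mid (a point): Middle of the amber glass vial with red crimped cap, on its axis, 44 mm above its flat base; z points to the cap. About 140 g, 88 mm high; straight body 44 mm in diameter from the base to 65 mm up, then a shoulder and a capped neck 25 mm wide. At the start it stands upright, 28 mm deep in the well of its block, so 37 mm of straight body and then the neck stand above the block.
- well_mouth (a point): Centre of the top face of the block that holds the red-capped vial, on the axis of its well (46 mm wide, 28 mm deep). Aluminium, 96 (x) x 76 (y) x 56 mm, about 950 g, resting loose in its seat with 1.5 mm of play at the sides; its top is 91 mm above the bench. It may be in either seat of the heater.
- block: The same block; origin at the centre of its underside. The vial has stuck in it: a straight pull needs 18 to 30 N, more than the block weighs. While the vial is turning (0.3 to 0.6 N m) little of that friction is left against the pull: raised about 5 mm per radian turned it rises with a few newtons; where the turning stops or reverses, the pull must wait. After 25 mm of rise it is free.
- heater: Dry heater, white case 180 mm (x) x 194 mm (y), fixed to the bench; origin at the centre of its underside, deck 85 mm up, front and display towards its -x. The two block seats are centred 25.5 mm towards +x and 41 mm to either side in y.
- mat: Green bench mat, 150 mm (x) x 120 mm (y) x 2 mm, fixed, between heater and mixer; origin at the centre of its underside, its top 2 mm above the bench.
- rollers (a point): Middle of the roller mixer's bed, at the height of the roller axes, 60 mm above the bench; x across, y along the rollers. Fixed, switched off. Four dark rollers, 22 mm thick, 216 mm long, at x = -45, -15, 15, 45 mm; troughs at x = -30, 0, 30 mm. A vial in a trough has its axis 29 mm above this point. End cheeks from y = 111 to 131 mm either side, tops 11 mm above this point; case 160 x 262 mm.
- block2: The other aluminium block, 96 x 76 x 56 mm with six small wells, loose in the heater's other seat; origin at the centre of its underside. To be left alone.
- tube: Clear tube with yellow cap, 18 mm in diameter and 97 mm high, standing in a well of the other block, its cap about 57 mm above the block; origin at the centre of its underside. To be left alone.
- vial2_mid (a point): Middle of a second, blue-capped vial of the same size, standing on the bench beyond the mat: 44 mm above its base. To be left alone.
- thermometer: Flat white hand thermometer, 34 x 125 x 16 mm, lying on the bench in front of the mat on the robot's side; origin at the centre of its underside. To be left alone.
Not all that is in view belongs to the job. There is more than one size of the mat; the job needs the smallest.

How it is judged:
By the outcome, as a careful person would: the job done as asked, in the order asked, and still so for the second after the job is handed in, with the robot touching nothing.
It also fails if it takes over 72 s, if anything falls off the work surface, if the arm or the gripper's body presses on something with over 40 N, if the wrist force passes 120 N, or if a joint passes its speed limit or range.

## Working session

There is one attempt and no reset: what is moved stays moved. The work goes in short steps, Python scripts to look and compute and a shell command to move; the robot and the scene stay as the last step left them, time stands still between calls to the robot, and variables do not carry over. Pictures are saved under pics/ and viewed, and the job is handed in when it is done.

```bash
ls; mkdir -p pics; python3 - <<'E'
from station import bot
import cv2
o=bot.get_obs()
for k,v in o.items(): print(k,v)
for c in ("scene","top"):
    im,d=bot.read_camera(c)
    cv2.imwrite(f"pics/{c}0.png",im[:,:,::-1])
    print(c,bot.camera_info(c))
E
```

```text
pics
t 0.0
q [ 1.08789625  0.47784136  0.02233098  1.55646525 -0.0115186   1.10931382
 -0.08310926]
joint_vel [-0.00141896 -0.00033956  0.00104668 -0.00050071 -0.00144982 -0.00036562
  0.00048564]
joint_torque [-1.70664640e-03 -5.96440065e+01  1.60794385e+00 -2.81187469e+01
  1.26394123e-02  9.33362375e-03  3.44274497e-05]
eef_pos [ 0.24688074 -0.62757838  0.23029206]
tool_rot [-9.19988715e-04  9.82490411e-01  1.86310736e-01 -2.36785752e-04]
contact_force [-0.30224447 -0.41859983 -0.73291432]
torque [-0.0095934  -0.00106634  0.00417973]
gripper_width 0.995409239137564
scene {'fx': 393.00758307994846, 'fy': 393.00758307994846, 'cx': 282.2597776995948, 'cy': 206.8993685282551, 'k1': -0.009978764700009524, 'world_from_camera': array([[-0.28382408, -0.69613679,  0.65942206,  1.00580626],
       [ 0.95880312, -0.19753845,  0.20414488,  0.15773649],
       [-0.01185155,  0.69019717,  0.7235243 ,  0.63559297],
       [ 0.        ,  0.        ,  0.        ,  1.        ]])}
top {'fx': 541.9642408140776, 'fy': 541.9642408140776, 'cx': 281.4366859236562, 'cy': 207.1979972528395, 'k1': -0.21817179117787044, 'world_from_camera': array([[ 0.01373855,  0.99719463, -0.07358066,  0.41934424],
       [-0.99958525,  0.01555958,  0.02423292,  0.01647716],
       [ 0.02530983,  0.07321722,  0.99699481,  1.1132692 ],
       [ 0.        ,  0.        ,  0.        ,  1.        ]])}
```

View pics/scene0.png

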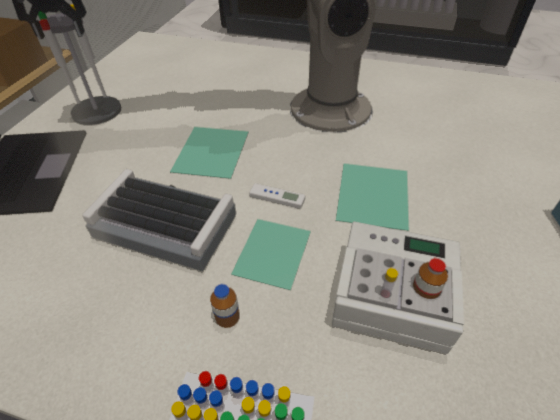

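View pics/top0.png

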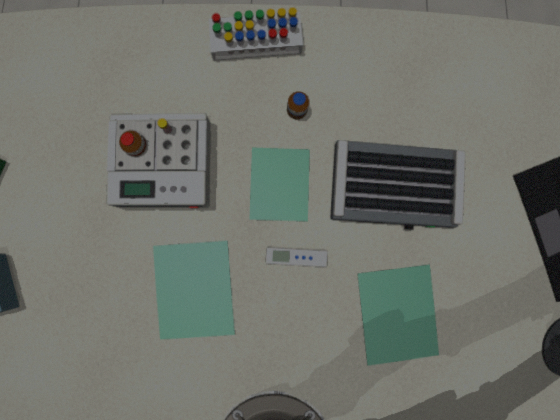

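The red-capped vial is at top-view (132,144), in the +y seat of the heater. The tube is at (163,124), the smallest mat at (280,184), the mixer at (400,185) and the blue-capped vial at (298,104). Next I'll measure the positions.

```bash
cat > h.py <<'E'
from station import bot
import numpy as np, cv2
from scipy.spatial.transform import Rotation as R
def K(c):
    i=bot.camera_info(c)
    return np.array([[i['fx'],0,i['cx']],[0,i['fy'],i['cy']],[0,0,1]]),np.array([i['k1'],0,0,0,0.]),i['world_from_camera']
def ray(c,px):
    k,d,T=K(c)
    u=cv2.undistortPoints(np.array(px,float).reshape(-1,1,2),k,d).reshape(-1,2)
    v=np.c_[u[:,0],-u[:,1],-np.ones(len(u))]
    return T[:3,3],v@T[:3,:3].T
def atz(c,px,z):
    o,v=ray(c,px); return o+v*((z-o[2])/v[:,2])[:,None]
def cloud(c,dep,mask):
    r,cc=np.nonzero(mask&(dep>0))
    o,v=ray(c,np.c_[cc,r]); return o+v*dep[r,cc][:,None]
def proj(c,P):
    k,d,T=K(c); P=(np.atleast_2d(P)-T[:3,3])@T[:3,:3]; P=P*[1,-1,-1]
    return cv2.projectPoints(P,np.zeros(3),np.zeros(3),k,d)[0].reshape(-1,2)
W=np.array([560,420])
def obs():
    o=bot.get_obs(); q=o['tool_rot']; return o,R.from_quat([q[1],q[2],q[3],q[0]])
E
cat > m.py <<'E'
from h import *
Z=dict(vial_mid=.107,well_mouth=.091,heater=0,mat=0,rollers=.06,block2=.035,tube=None,vial2_mid=.044,thermometer=0)
dep={}
for c in("top","scene"):
    im,dep[c]=bot.read_camera(c)
    for t,z in Z.items():
        for l in bot.landmark_of(c,t)[:3]:
            px=l['xy']*W if isinstance(l['xy'],np.ndarray) else np.array(l['xy'])*W
            print(c,t,round(l['score'],2),px.round(1),atz(c,px,z if z is not None else .05)[0].round(4))
    for t in("mat","vial_mid","rollers","heater","vial2_mid"):
        for l in bot.cut_out(c,t)[:3]:
            P=cloud(c,dep[c],l['pixels'])
            if len(P)<20: continue
            print(' cut',c,t,round(l['score'],2),len(P),'med',np.median(P,0).round(4),'lo',np.percentile(P,2,0).round(4),'hi',np.percentile(P,98,0).round(4))
            np.save(f'pics/{c}_{t}.npy',l['pixels']) if l is not None else 0
E
python3 m.py
```

```text
top vial_mid 0.79 [133.5 142.6] [0.6126 0.2755 0.107 ]
top vial_mid 0.59 [277.6 183.7] [ 5.375e-01 -2.000e-04  1.070e-01]
top well_mouth 0.73 [135.4 144.9] [0.6111 0.2756 0.091 ]
top heater 0.86 [165.3 167.5] [0.5807 0.2326 0.    ]
top mat 0.78 [279.8 182.8] [ 0.5521 -0.0065  0.    ]
top mat 0.75 [193.3 288.1] [0.3322 0.168  0.    ]
top mat 0.68 [397.2 316.5] [ 0.2771 -0.2548  0.    ]
top rollers 0.66 [399.  184.7] [ 0.5455 -0.2423  0.06  ]
top rollers 0.34 [292.6 255.4] [ 0.4036 -0.0321  0.06  ]
top block2 0.7 [179.1 147.5] [0.6168 0.1991 0.035 ]
top block2 0.59 [140.  149.5] [0.6121 0.2797 0.035 ]
top tube 0.62 [141.5 152.1] [0.6042 0.2727 0.05  ]
top tube 0.44 [172.6 131.3] [0.647 0.211 0.05 ]
top vial2_mid 0.89 [300.3 102.1] [ 0.7124 -0.0449  0.044 ]
top thermometer 0.95 [295.4 260. ] [ 0.3934 -0.0407  0.    ]
 cut top mat 0.81 6958 med [0.3293 0.1677 0.0033] lo [ 0.2362  0.0936 -0.001 ] hi [0.4219 0.2429 0.0074]
 cut top mat 0.67 6735 med [ 0.2824 -0.2558  0.0031] lo [ 0.1874 -0.3341 -0.0013] hi [ 0.3744 -0.1792  0.0075]
 cut top mat 0.63 4070 med [ 0.5492 -0.0051  0.0025] lo [ 
[... 1601 characters left out ...]
 [ 0.3789 -0.1787  0.0046]
 cut scene vial_mid 0.85 991 med [0.6243 0.2735 0.128 ] lo [0.6044 0.2559 0.0888] hi [0.6348 0.2943 0.1506]
 cut scene vial_mid 0.63 1657 med [0.6383 0.2694 0.0897] lo [0.5692 0.24   0.0808] hi [0.6611 0.3136 0.0918]
 cut scene rollers 0.62 9351 med [ 0.5789 -0.2276  0.0623] lo [ 0.4819 -0.3679  0.0132] hi [ 0.6357 -0.1119  0.0717]
 cut scene heater 0.91 7862 med [0.6596 0.2377 0.0832] lo [0.5035 0.1425 0.0132] hi [0.6787 0.3292 0.0865]
 cut scene vial2_mid 0.81 987 med [ 0.7201 -0.0318  0.0633] lo [ 0.697  -0.0554  0.0012] hi [ 0.7312 -0.0177  0.0882]
 cut scene vial2_mid 0.46 803 med [ 0.4078 -0.0395  0.0148] lo [ 0.3672 -0.1001 -0.0007] hi [0.4206 0.0189 0.0179]
```

```bash
cat > m2.py <<'E'
from h import *
dep={};hsv={}
for c in("top","scene"):
    im,d=bot.read_camera(c); dep[c]=d
    h=cv2.cvtColor(im,cv2.COLOR_RGB2HSV); hsv[c]=h
    rows,cols=np.mgrid[:420,:560]
    m=((h[...,0]<8)|(h[...,0]>172))&(h[...,1]>180)&(h[...,2]>130)
    P=np.zeros((420,560,3)); o,v=ray(c,np.c_[cols.ravel(),rows.ravel()]); P=(o+v*d.reshape(-1,1)).reshape(420,560,3)
    n=(np.hypot(P[...,0]-.61,P[...,1]-.275)<.04)&(P[...,2]>.125)
    mm=m&n
    Q=P[mm]; print(c,'cap px',mm.sum(),np.median(Q,0).round(4),'toppts',Q[Q[:,2]>np.percentile(Q[:,2],50)].mean(0).round(4))
    if mm.sum():
        r,cc=np.nonzero(mm&(P[...,2]>.145)); print('  top face @.151',atz(c,[[cc.mean(),r.mean()]],.151).round(4))
    # vial body: circle fit
    b=(np.hypot(P[...,0]-.61,P[...,1]-.275)<.035)&(P[...,2]>.096)&(P[...,2]<.124)&(d>0)
    B=P[b][:,:2]; print('  body n',len(B))
    from scipy.optimize import least_squares
    if len(B)>10:
        s=least_squares(lambda p:np.hypot(*(B-p).T)-.022,[.61,.275],loss='soft_l1',f_scale=.002); print('  circ',s.x.round(4),np.abs(s.fun).mean().round(4))
    # mixer
    k=(np.abs(P[...,0]-.548)<.12)&(np.abs(P[...,1]+.242)<.16)&(P[...,2]>.025)&(d>0)
    X=P[k][:,:2].astype(np.float32); print('  mixer rect',cv2.minAreaRect(X))
    kk=k&(h[...,2]>120)&(h[...,1]<60)&(P[...,2]>.06)
    X=P[kk]; 
    for s in(X[X[:,1]>-.242],X[X[:,1]<-.242]):
        print('  cheek',len(s),s.mean(0).round(4),cv2.minAreaRect(s[:,:2].astype(np.float32)))
    # heater
    k=(np.abs(P[...,0]-.58)<.12)&(np.abs(P[...,1]-.234)<.13)&(P[...,2]>.06)&(P[...,2]<.1)&(d>0)
    print('  heater rect',cv2.minAreaRect(P[k][:,:2].astype(np.float32)))
    g=(h[...,0]>55)&(h[...,0]<90)&(h[...,1]>80)&(np.abs(P[...,0]-.55)<.1)&(np.abs(P[...,1])<.09)
    r,cc=np.nonzero(g); G=atz(c,np.c_[cc,r],.002)[:,:2].astype(np.float32); print('  mat',cv2.minAreaRect(G))
for c,n,b in(("top","mix",(320,120,480,240)),("top","heat",(90,95,220,215)),("scene","mix",(75,160,245,270)),("scene","heat",(325,215,475,345))):
    im,_=bot.read_camera(c); x0,y0,x1,y1=b
    cv2.imwrite(f'pics/{c}_{n}.png',cv2.resize(im[y0:y1,x0:x1,::-1],None,fx=4,fy=4,interpolation=cv2.INTER_CUBIC))
E
python3 m2.py
```

```text
return _methods._mean(a, axis=axis, dtype=dtype,
  ret = um.true_divide(
Traceback (most recent call last):
  File "m2.py", line 11, in <module>
    Q=P[mm]; print(c,'cap px',mm.sum(),np.median(Q,0).round(4),'toppts',Q[Q[:,2]>np.percentile(Q[:,2],50)].mean(0).round(4))
                                                                                 ~~~~~~~~~~~~~^^^^^^^^^^^
IndexError: index -1 is out of bounds for axis 0 with size 0
```

```bash
python3 - <<'E'
import cv2,numpy as np
a=cv2.imread('pics/top_mix.png');b=cv2.imread('pics/scene_mix.png');
s=lambda i,w:cv2.resize(i,(w,int(i.shape[0]*w/i.shape[1])))
c=[s(cv2.imread(f'pics/{n}.png'),395) for n in('top_mix','scene_mix','top_heat','scene_heat')]
def st(p,q):
    H=max(p.shape[0],q.shape[0]);f=lambda i:np.vstack([i,np.zeros((H-i.shape[0],395,3),np.uint8)])
    return np.hstack([f(p),f(q)])
o=np.vstack([st(c[0],c[1]),st(c[2],c[3])]);print(o.shape)
cv2.imwrite('pics/m0.png',o[:720])
cv2.imwrite('pics/m0.png',cv2.resize(o,None,fx=min(1,600/o.shape[0]),fy=min(1,600/o.shape[0])))
E
```

```text
[ WARN:0@0.012] global loadsave.cpp:275 findDecoder imread_('pics/top_mix.png'): can't open/read file: check file path/integrity
[ WARN:0@0.012] global loadsave.cpp:275 findDecoder imread_('pics/scene_mix.png'): can't open/read file: check file path/integrity
[ WARN:0@0.012] global loadsave.cpp:275 findDecoder imread_('pics/top_mix.png'): can't open/read file: check file path/integrity
Traceback (most recent call last):
AttributeError: 'NoneType' object has no attribute 'shape'
```

```bash
sed -i 's/(h\[...,1\]>180)&(h\[...,2\]>130)/(h[...,1]>150)\&(h[...,2]>90)/; s/Q=P\[mm\]; print(c.*$/Q=P[mm]; print(c,mm.sum(),m.sum(),n.sum())/' m2.py; python3 m2.py; cat > mont.py <<'E'
import cv2,numpy as np,sys
s=lambda i,w:cv2.resize(i,(w,int(i.shape[0]*w/i.shape[1])))
c=[s(cv2.imread(f'pics/{n}.png'),395) for n in('top_mix','scene_mix','top_heat','scene_heat')]
def st(p,q):
    H=max(p.shape[0],q.shape[0]);f=lambda i:np.vstack([i,np.zeros((H-i.shape[0],395,3),np.uint8)])
    return np.hstack([f(p),f(q)])
o=np.vstack([st(c[0],c[1]),st(c[2],c[3])])
f=min(1,600/o.shape[0]);cv2.imwrite('pics/m0.png',cv2.resize(o,None,fx=f,fy=f))
E
python3 mont.py
```

```text
top 127 263 425
  top face @.151 [[0.612  0.2774 0.151 ]]
  body n 90
  circ [0.6111 0.2772] 0.0011
  mixer rect ((0.5463166832923889, -0.24446861445903778), (0.2632266581058502, 0.16921497881412506), 86.52786254882812)
  cheek 560 [ 0.5561 -0.1232  0.0715] ((0.5564519166946411, -0.12311840057373047), (0.01537049189209938, 0.14426852762699127), 86.67951965332031)
  cheek 518 [ 0.5439 -0.3648  0.0715] ((0.5446007251739502, -0.3648543059825897), (0.018482424318790436, 0.14624543488025665), 85.2305908203125)
  heater rect ((0.5858073830604553, 0.23578804731369019), (0.18140020966529846, 0.1956149786710739), 0.6726490259170532)
  mat ((0.5497816801071167, -0.006494961678981781), (0.11440075188875198, 0.14428572356700897), 89.5484619140625)
scene 166 465 600
  top face @.151 [[0.6158 0.276  0.151 ]]
  body n 308
  circ [0.6121 0.2773] 0.0005
  mixer rect ((0.5465344190597534, -0.24371108412742615), (0.2638462483882904, 0.17244282364845276), 86.93717956542969)
  cheek 635 [ 0.5642 -0.1223  0.0695] ((0.5577957630157471, -0.12400151789188385), (0.023144619539380074, 0.150544211268425), 87.94931030273438)
  cheek 566 [ 0.5541 -0.3636  0.0695] ((0.5456545352935791, -0.36403942108154297), (0.0234204288572073, 0.15062640607357025), 86.95992279052734)
  heater rect ((0.5881644487380981, 0.2358519732952118), (0.182188019156456, 0.19389203190803528), 0.7813310027122498)
  mat ((0.5553998351097107, -0.00520097091794014), (0.11213856935501099, 0.13974221050739288), 88.43456268310547)
```

View pics/m0.png

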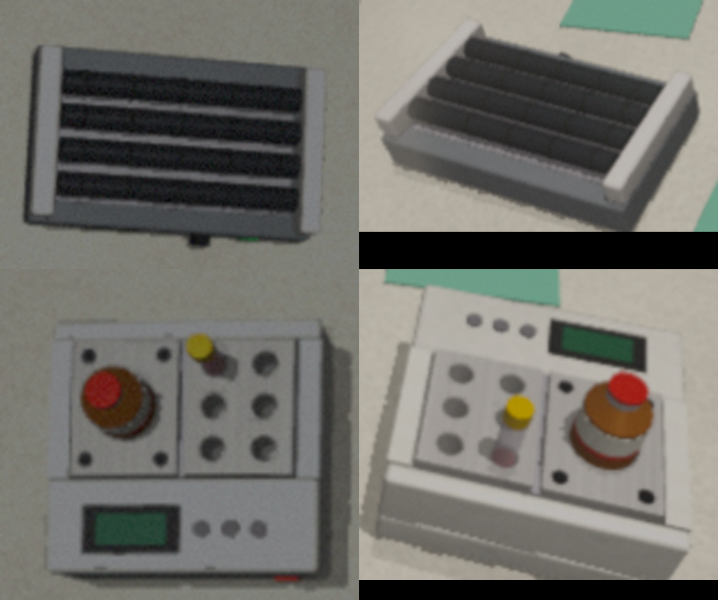

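The vial axis is at about (0.612, 0.277). The mixer centre is at about (0.5475, -0.2435), with its rollers turned about -3° from y. I'll write a helper that works out the tool-frame rows.

```bash
cat > plan.py <<'E'
from h import *
from scipy.spatial.transform import Slerp
def down(yaw_deg,tilt=0): # tool z down, tool y (jaw) at world angle yaw
    y=np.array([np.cos(np.radians(yaw_deg)),np.sin(np.radians(yaw_deg)),0]); z=np.array([0,0,-1.]); return R.from_matrix(np.c_[np.cross(y,z),y,z])
def rows(p0,R0,pts,g): # pts: list of (pos,R,n)
    p,Rr=np.array(p0),R0; out=[]
    for (pt,Rt,n) in pts:
        sp,sR=p.copy(),Rr; sl=Slerp([0,1],R.concatenate([sR,Rt]))
        for i in range(1,n+1):
            s=i/n; tp=sp+(np.array(pt)-sp)*s; tR=sl(s)
            d=np.round(Rr.inv().apply(tp-p)*1000,1); w=np.round((Rr.inv()*tR).as_rotvec(degrees=True),1)
            out.append([d.tolist(),w.tolist(),g]); p=p+Rr.apply(d/1000); Rr=Rr*R.from_rotvec(w,degrees=True)
    import json
    for k in range(0,len(out),12): print(json.dumps(out[k:k+12]).replace(' ',''))
    print('end',p.round(4),Rr.as_matrix()[:,1].round(3),Rr.as_matrix()[:,2].round(3)); return out
E
python3 - <<'E'
from plan import *
o,R0=obs(); rows(o['eef_pos'],R0,[([.612,.277,.23],down(24.4),20)],-1)
E
```

```text
[[[33.5,-35.4,0.1],[0.0,-0.0,-4.6],-1],[[36.3,-32.7,0.0],[0.0,-0.0,-4.7],-1],[[38.9,-29.5,0.1],[0.0,-0.0,-4.6],-1],[[41.0,-26.4,0.1],[0.0,0.0,-4.7],-1],[[43.1,-22.8,0.0],[0.0,0.0,-4.6],-1],[[44.8,-19.4,0.1],[0.0,0.0,-4.7],-1],[[46.2,-15.6,0.1],[0.0,0.0,-4.6],-1],[[47.4,-11.9,0.0],[0.0,0.0,-4.7],-1],[[48.1,-7.9,0.1],[0.0,0.0,-4.6],-1],[[48.7,-4.1,0.1],[0.0,0.0,-4.7],-1],[[48.7,-0.0,0.0],[0.0,0.0,-4.6],-1],[[48.7,3.8,0.1],[0.0,0.0,-4.7],-1]]
[[[48.2,7.8,0.0],[0.0,0.0,-4.6],-1],[[47.3,11.7,0.1],[0.0,0.0,-4.6],-1],[[46.3,15.4,0.1],[0.0,0.0,-4.7],-1],[[44.9,19.2,0.0],[0.0,0.0,-4.6],-1],[[43.2,22.7,0.1],[0.0,0.0,-4.7],-1],[[41.2,26.2,0.1],[0.0,0.0,-4.6],-1],[[38.9,29.4,0.0],[0.0,0.0,-4.7],-1],[[36.5,32.4,0.1],[0.0,0.0,-4.6],-1]]
end [0.612 0.277 0.23 ] [0.911 0.413 0.   ] [ 0. -0. -1.]
```

```bash
python3 -m jog '[[[33.5,-35.5,0],[0,0,-4.6],-1],[[36.5,-32.5,0],[0,0,-4.7],-1],[[39,-29.5,0],[0,0,-4.6],-1],[[41,-26.5,0],[0,0,-4.7],-1],[[43,-23,0],[0,0,-4.6],-1],[[45,-19.5,0],[0,0,-4.7],-1],[[46,-15.5,0],[0,0,-4.6],-1],[[47.5,-12,0],[0,0,-4.7],-1],[[48,-8,0],[0,0,-4.6],-1],[[48.5,-4,0],[0,0,-4.7],-1],[[48.5,0,0],[0,0,-4.6],-1],[[48.5,4,0],[0,0,-4.7],-1]]'; cat > log.py <<'E'
from h import *
import json
o,r=obs(); print('q',o['q'].round(3),'p',o['eef_pos'].round(4),'y',r.as_matrix()[:,1].round(3),'z',r.as_matrix()[:,2].round(3),'F',np.round(o['contact_force'],1),'T',np.round(o['torque'],2),'g',round(o['gripper_width'],3),'t',o['t'])
open('log.jsonl','a').write(json.dumps([list(map(float,o['q'])),list(map(float,o['eef_pos'])),r.as_quat().tolist()])+'\n')
E
python3 log.py
```

```text
t: 3.45
eef_pos: [0.4666, -0.0841, 0.2317]
tool_rot: [0.0, 0.78, 0.625, 0.0]
contact_force: [1.0, 0.1, -0.4]
gripper_width: 1.002
q [ 0.47   0.178 -0.47   1.994  0.097  0.99  -0.267] p [ 0.4666 -0.0841  0.2317] y [ 0.976 -0.218  0.001] z [ 0.001 -0.    -1.   ] F [ 1.   0.1 -0.4] T [-0.01 -0.04  0.01] g 1.002 t 3.45
```

```bash
python3 -m jog '[[[48,8,0],[0,0,-4.6],-1],[[47.5,11.5,0],[0,0,-4.6],-1],[[46.5,15.5,0],[0,0,-4.7],-1],[[45,19,0],[0,0,-4.6],-1],[[43,22.5,0],[0,0,-4.7],-1],[[41,26,0],[0,0,-4.6],-1],[[39,29.5,0],[0,0,-4.7],-1],[[36.5,32.5,0],[0,0,-4.6],-1],[[0,0,0],[0,0,0],-1],[[0,0,0],[0,0,0],-1]]'; python3 log.py
```

```text
t: 4.7
eef_pos: [0.6116, 0.2762, 0.2309]
tool_rot: [0.0, 0.542, 0.84, -0.0]
contact_force: [0.1, -1.1, -0.1]
gripper_width: 0.997
q [-0.072  0.553 -0.654  1.53   0.353  1.181 -0.365] p [0.6116 0.2762 0.2309] y [ 0.911  0.412 -0.001] z [-0.001 -0.001 -1.   ] F [ 0.1 -1.1 -0.1] T [-0.05  0.02 -0.03] g 0.997 t 4.7
```

```bash
python3 -m jog '[[[0,0,35],[0,0,0],-1],[[0,0,35],[0,0,0],-1],[[0,0,30],[0,0,0],-1],[[0,0,20],[0,0,0],-1],[[0,0,12],[0,0,0],-1],[[0,0,4],[0,0,0],-1],[[0,0,0],[0,0,0],-1]]'; python3 log.py; python3 - <<'E'
from h import *
im,_=bot.read_camera('scene'); cv2.imwrite('pics/g1.png',cv2.resize(im[200:360,320:500,::-1],None,fx=4,fy=3.7))
E
```

```text
t: 5.58
eef_pos: [0.612, 0.2768, 0.096]
tool_rot: [0.0, 0.542, 0.84, 0.0]
contact_force: [0.1, -0.5, -0.5]
gripper_width: 1.003
q [-0.109  0.687 -0.598  1.639  0.452  0.957 -0.441] p [0.612  0.2768 0.096 ] y [0.911 0.413 0.001] z [ 0.001  0.    -1.   ] F [ 0.1 -0.5 -0.5] T [ 0.    0.02 -0.02] g 1.003 t 5.575
```

View pics/g1.png

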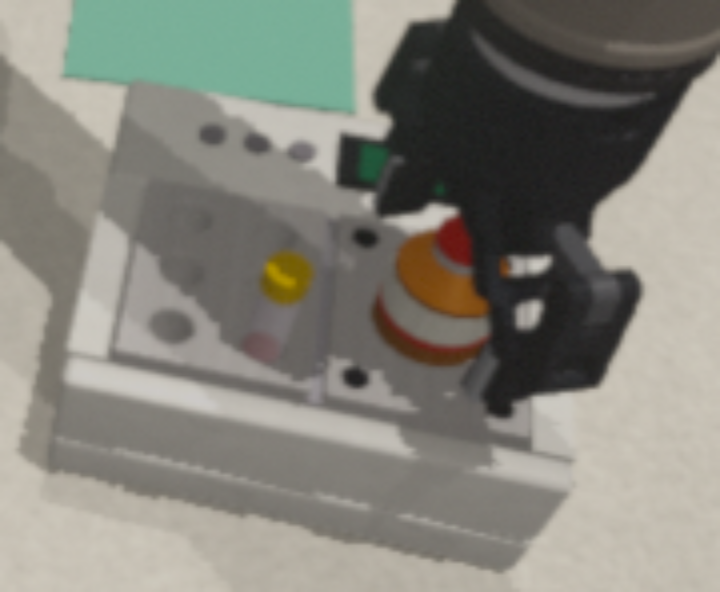

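The fingers straddle the vial and clear the tube. Closing now.

```bash
python3 -m jog '[[[0,0,0],[0,0,0],1],[[0,0,0],[0,0,0],1],[[0,0,0],[0,0,0],1],[[0,0,0],[0,0,0],1],[[0,0,0],[0,0,0],1],[[0,0,0],[0,0,0],1]]' 100; python3 log.py
```

```text
t: 6.38
eef_pos: [0.6116, 0.2767, 0.0962]
tool_rot: [0.0, 0.542, 0.84, -0.0]
contact_force: [-1.5, -1.8, 5.2]
gripper_width: 0.491
q [-0.109  0.686 -0.598  1.64   0.452  0.958 -0.441] p [0.6116 0.2767 0.0962] y [0.911 0.413 0.   ] z [ 0. -0. -1.] F [-1.5 -1.8  5.2] T [-0.27  0.37 -0.  ] g 0.491 t 6.375
```

```bash
python3 -m jog '[[[0,0,0],[0,0,8],1],[[0,0,0],[0,0,8],1],[[0,0,-0.5],[0,0,8],1],[[0,0,-0.5],[0,0,8],1],[[0,0,-0.5],[0,0,8],1],[[0,0,-0.5],[0,0,8],1],[[0,0,0],[0,0,8],1]]'; python3 log.py
```

```text
t: 7.25
eef_pos: [0.6113, 0.2773, 0.097]
tool_rot: [-0.0, 0.874, 0.487, 0.0]
contact_force: [1.0, 1.3, -2.9]
gripper_width: 0.491
q [-0.259  0.638 -0.372  1.651  0.278  0.905 -1.292] p [0.6113 0.2773 0.097 ] y [ 0.85  -0.527 -0.   ] z [-0.  0. -1.] F [ 1.   1.3 -2.9] T [ 0.32 -0.14  0.52] g 0.491 t 7.25
```

```bash
python3 -m jog '[[[0,0,0],[0,0,-6],1],[[0,0,0],[0,0,-10],1],[[0,0,-0.7],[0,0,-10],1],[[0,0,-0.7],[0,0,-10],1],[[0,0,-0.7],[0,0,-10],1],[[0,0,-0.7],[0,0,-10],1],[[0,0,-0.7],[0,0,-10],1],[[0,0,-0.7],[0,0,-10],1],[[0,0,-0.7],[0,0,-10],1],[[0,0,-0.7],[0,0,-10],1],[[0,0,0],[0,0,-10],1]]'; python3 log.py; python3 - <<'E'
from h import *
im,_=bot.read_camera('scene'); cv2.imwrite('pics/g2.png',cv2.resize(im[200:360,320:500,::-1],None,fx=4,fy=3.7))
E
```

```text
t: 8.62
eef_pos: [0.6114, 0.2779, 0.1026]
tool_rot: [-0.0, 0.133, 0.991, 0.001]
contact_force: [0.6, 2.6, -4.1]
gripper_width: 0.49
q [ 0.013  0.741 -0.797  1.627  0.595  1.031  0.335] p [0.6114 0.2779 0.1026] y [0.264 0.964 0.002] z [-0.     0.002 -1.   ] F [ 0.6  2.6 -4.1] T [ 0.91 -0.16 -0.52] g 0.49 t 8.625
```

View pics/g2.png

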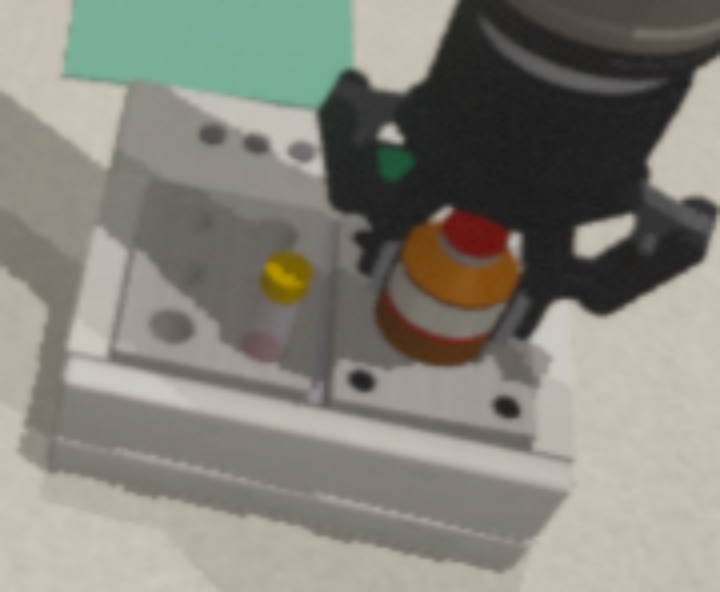

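The block is still down and the vial has risen about 6 mm. I'll carry on the same way.

```bash
python3 -m jog '[[[0,0,0],[0,0,6],1],[[0,0,0],[0,0,10],1],[[0,0,-0.75],[0,0,10],1],[[0,0,-0.75],[0,0,10],1],[[0,0,-0.75],[0,0,10],1],[[0,0,-0.75],[0,0,10],1],[[0,0,-0.75],[0,0,10],1],[[0,0,-0.75],[0,0,10],1],[[0,0,-0.75],[0,0,10],1],[[0,0,-0.75],[0,0,10],1],[[0,0,-0.75],[0,0,10],1],[[0,0,0],[0,0,10],1]]'; python3 log.py
```

```text
t: 10.18
eef_pos: [0.6111, 0.2772, 0.1092]
tool_rot: [-0.0, 0.914, 0.407, -0.0]
contact_force: [0.4, 1.6, -2.8]
gripper_width: 0.486
q [-0.281  0.618 -0.341  1.646  0.245  0.92  -1.445] p [0.6111 0.2772 0.1092] y [ 0.743 -0.669 -0.001] z [-0.  0. -1.] F [ 0.4  1.6 -2.8] T [ 0.38 -0.06  0.43] g 0.486 t 10.175
```

```bash
python3 -m jog '[[[0,0,0],[0,0,-6],1],[[0,0,0],[0,0,-10],1],[[0,0,-0.75],[0,0,-10],1],[[0,0,-0.75],[0,0,-10],1],[[0,0,-0.75],[0,0,-10],1],[[0,0,-0.75],[0,0,-10],1],[[0,0,-0.75],[0,0,-10],1],[[0,0,-0.75],[0,0,-10],1],[[0,0,-0.75],[0,0,-10],1],[[0,0,-0.75],[0,0,-10],1],[[0,0,-0.75],[0,0,-10],1],[[0,0,0],[0,0,-10],1]]'; python3 log.py
```

```text
t: 11.68
eef_pos: [0.6116, 0.2779, 0.1163]
tool_rot: [-0.0, 0.134, 0.991, 0.001]
contact_force: [0.3, 3.5, -4.2]
gripper_width: 0.491
q [ 0.018  0.726 -0.806  1.618  0.583  1.051  0.342] p [0.6116 0.2779 0.1163] y [0.267 0.964 0.002] z [ 0.     0.002 -1.   ] F [ 0.3  3.5 -4.2] T [ 0.99 -0.26 -0.3 ] g 0.491 t 11.675
```

```bash
python3 -m jog '[[[0,0,0],[0,0,6],1],[[0,0,0],[0,0,10],1],[[0,0,-0.75],[0,0,10],1],[[0,0,-0.75],[0,0,10],1],[[0,0,-0.75],[0,0,10],1],[[0,0,-0.75],[0,0,10],1],[[0,0,-0.75],[0,0,10],1],[[0,0,-0.75],[0,0,10],1],[[0,0,-0.75],[0,0,10],1],[[0,0,-0.75],[0,0,10],1],[[0,0,-0.75],[0,0,10],1],[[0,0,0],[0,0,10],1]]'; python3 log.py;python3 - <<'E'
from h import *
im,_=bot.read_camera('scene'); cv2.imwrite('pics/g3.png',cv2.resize(im[200:360,320:500,::-1],None,fx=4,fy=3.7))
E
```

```text
t: 13.18
eef_pos: [0.6114, 0.2767, 0.1232]
tool_rot: [-0.0, 0.914, 0.406, -0.0]
contact_force: [-0.0, 0.9, -0.7]
gripper_width: 0.499
q [-0.273  0.603 -0.351  1.637  0.243  0.945 -1.444] p [0.6114 0.2767 0.1232] y [ 0.742 -0.67  -0.   ] z [-0. -0. -1.] F [-0.   0.9 -0.7] T [0.07 0.04 0.01] g 0.499 t 13.175
```

View pics/g3.png

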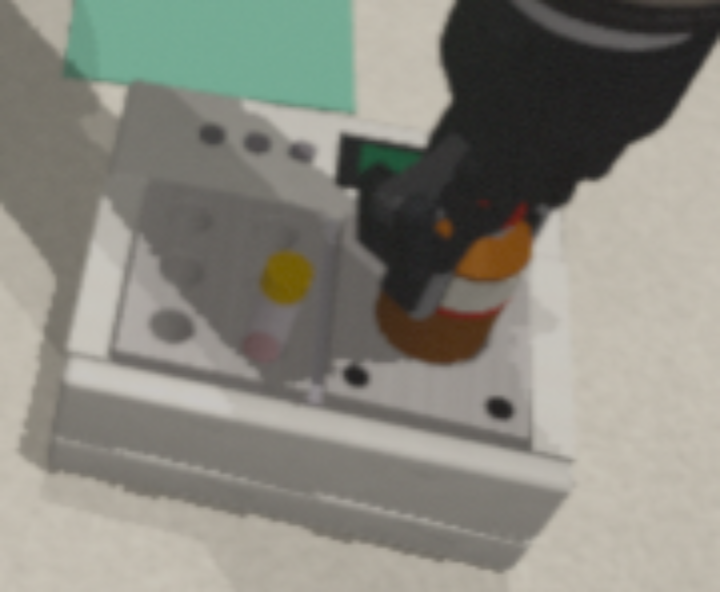

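The turning moment has dropped to about 0, so the vial is free. I'll raise it slowly, still turning, and check.

```bash
python3 -m jog '[[[0,0,0],[0,0,-8],1],[[0,0,-0.7],[0,0,-10],1],[[0,0,-0.8],[0,0,-10],1],[[0,0,-0.8],[0,0,-10],1],[[0,0,-1],[0,0,-10],1],[[0,0,-1],[0,0,-10],1],[[0,0,-3],[0,0,-5],1],[[0,0,-6],[0,0,0],1],[[0,0,-10],[0,0,0],1],[[0,0,-15],[0,0,0],1],[[0,0,-15],[0,0,0],1],[[0,0,-10],[0,0,0],1]]'; python3 log.py;python3 - <<'E'
from h import *
im,_=bot.read_camera('scene'); cv2.imwrite('pics/g4.png',cv2.resize(im[180:360,320:500,::-1],None,fx=3.3,fy=3.3))
im,_=bot.read_camera('top'); cv2.imwrite('pics/g4t.png',cv2.resize(im[80:230,60:230,::-1],None,fx=4,fy=4))
E
```

```text
t: 14.72
eef_pos: [0.612, 0.2771, 0.1882]
tool_rot: [0.0, 0.564, 0.826, 0.001]
contact_force: [-0.3, -0.5, -0.7]
gripper_width: 0.491
q [-0.085  0.589 -0.633  1.572  0.377  1.104 -0.437] p [0.612  0.2771 0.1882] y [0.931 0.364 0.002] z [ 0.002  0.001 -1.   ] F [-0.3 -0.5 -0.7] T [-0.01 -0.05 -0.01] g 0.491 t 14.725
```

View pics/g4.png

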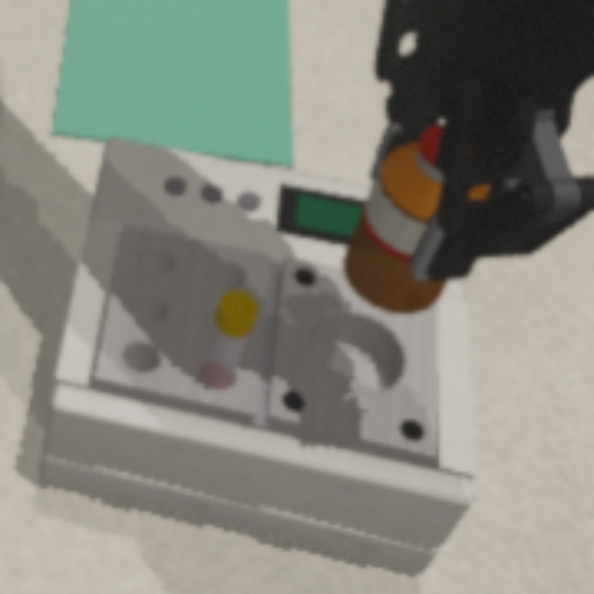

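View pics/g4t.png

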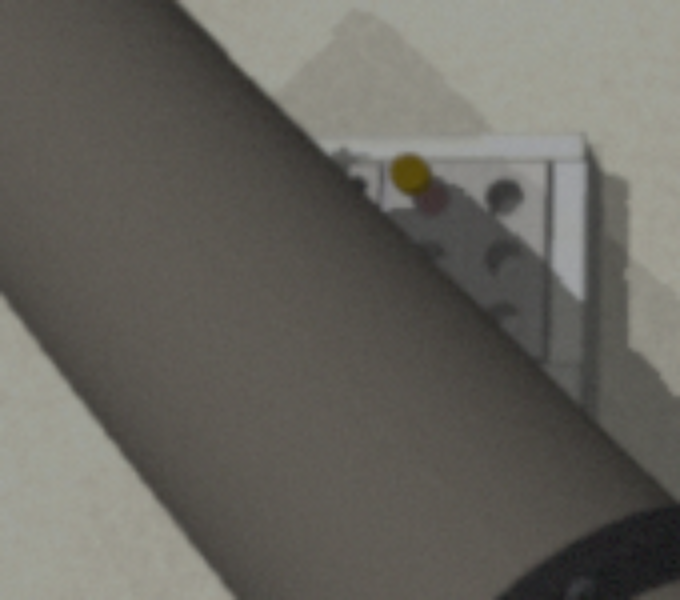

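```bash
python3 - <<'E'
from plan import *
o,R0=obs(); rows(o['eef_pos'],R0,[([.612,.277,.22],R0,1),([.552,-.006,.22],down(0),9)],1)
rows([.552,-.006,.22],down(0),[([.552,-.006,.06],down(0),5),([.552,-.006,.042],down(0),3)],1)
E
```

```text
[[[-0.0,-0.3,-31.7],[0.0,0.0,0.0],1],[[-26.9,-17.7,-0.0],[0.0,-0.0,2.4],1],[[-27.5,-16.5,-0.1],[0.0,-0.0,2.3],1],[[-28.3,-15.4,-0.0],[0.1,-0.0,2.4],1],[[-28.8,-14.2,-0.1],[-0.0,-0.0,2.4],1],[[-29.4,-13.0,0.0],[-0.0,-0.0,2.4],1],[[-29.9,-11.7,-0.0],[0.0,-0.0,2.3],1],[[-30.4,-10.6,-0.0],[0.0,-0.0,2.4],1],[[-30.8,-9.2,-0.1],[0.0,-0.0,2.4],1],[[-31.1,-8.0,0.0],[0.1,-0.0,2.4],1]]
end [ 0.552 -0.006  0.22 ] [ 1.    -0.001 -0.001] [-0.001  0.001 -1.   ]
[[[0.0,0.0,32.0],[0.0,0.0,0.0],1],[[0.0,0.0,32.0],[0.0,0.0,0.0],1],[[0.0,0.0,32.0],[0.0,0.0,0.0],1],[[0.0,0.0,32.0],[0.0,0.0,0.0],1],[[0.0,0.0,32.0],[0.0,0.0,0.0],1],[[0.0,0.0,6.0],[0.0,0.0,0.0],1],[[0.0,0.0,6.0],[0.0,0.0,0.0],1],[[0.0,0.0,6.0],[0.0,0.0,0.0],1]]
end [ 0.552 -0.006  0.042] [1. 0. 0.] [ 0.  0. -1.]
```

```bash
python3 -m jog '[[[0,0,-32],[0,0,0],1],[[-27,-17.7,0],[0,0,2.4],1],[[-27.5,-16.5,0],[0,0,2.3],1],[[-28.3,-15.4,0],[0,0,2.4],1],[[-28.8,-14.2,0],[0,0,2.4],1],[[-29.4,-13,0],[0,0,2.4],1],[[-29.9,-11.7,0],[0,0,2.3],1],[[-30.4,-10.6,0],[0,0,2.4],1],[[-30.8,-9.2,0],[0,0,2.4],1],[[-31.1,-8,0],[0,0,2.4],1],[[0,0,0],[0,0,0],1]]'; python3 log.py;python3 -m jog '[[[0,0,32],[0,0,0],1],[[0,0,32],[0,0,0],1],[[0,0,32],[0,0,0],1],[[0,0,32],[0,0,0],1],[[0,0,30],[0,0,0],1],[[0,0,15],[0,0,0],1],[[0,0,0],[0,0,0],1]]'; python3 log.py;python3 - <<'E'
from h import *
im,_=bot.read_camera('scene'); cv2.imwrite('pics/p1.png',cv2.resize(im[130:330,180:400,::-1],None,fx=3,fy=3))
E
```

```text
t: 16.2
eef_pos: [0.551, -0.0099, 0.2179]
tool_rot: [0.0, 0.709, 0.705, -0.001]
contact_force: [0.5, 1.3, -0.6]
gripper_width: 0.49
q [ 0.355  0.341 -0.555  1.838  0.21   1.022 -0.291] p [ 0.551  -0.0099  0.2179] y [ 1.    -0.006 -0.001] z [-0.001 -0.002 -1.   ] F [ 0.5  1.3 -0.6] T [-0.03  0.01 -0.02] g 0.49 t 16.2
t: 17.08
eef_pos: [0.5512, -0.0058, 0.0448]
tool_rot: [-0.001, 0.707, 0.707, -0.0]
contact_force: [0.3, -0.4, -0.6]
gripper_width: 0.49
q [ 0.26   0.571 -0.464  1.966  0.387  0.694 -0.441] p [ 0.5512 -0.0058  0.0448] y [ 1.     0.001 -0.002] z [-0.002  0.    -1.   ] F [ 0.3 -0.4 -0.6] T [ 0.02 -0.04  0.03] g 0.49 t 17.075
```

View pics/p1.png

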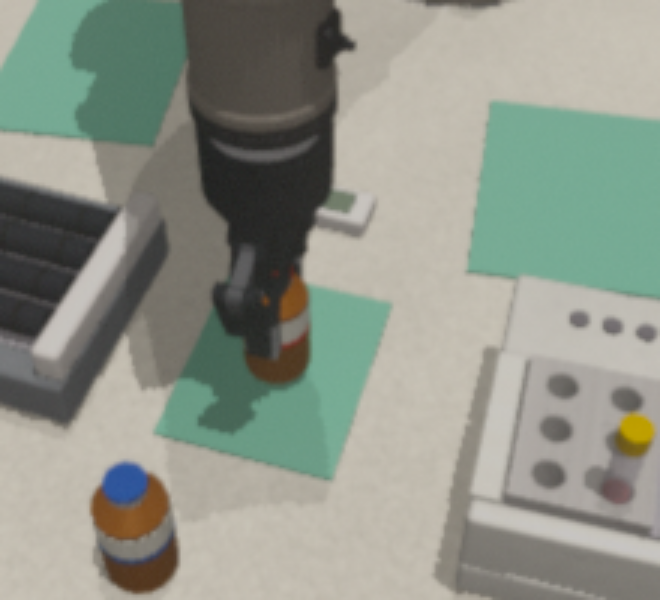

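```bash
python3 -m jog '[[[0,0,2.5],[0,0,0],1],[[0,0,2],[0,0,0],1],[[0,0,2],[0,0,0],1],[[0,0,0],[0,0,0],1]]'; python3 log.py; python3 -m jog '[[[0,0,1],[0,0,0],1],[[0,0,1],[0,0,0],1],[[0,0,0],[0,0,0],1]]'; python3 log.py
```

```text
t: 17.62
eef_pos: [0.5517, -0.0066, 0.039]
tool_rot: [0.0, 0.707, 0.707, -0.0]
contact_force: [0.4, 0.1, -0.6]
gripper_width: 0.492
q [ 0.257  0.579 -0.458  1.968  0.394  0.682 -0.448] p [ 0.5517 -0.0066  0.039 ] y [ 1.    -0.001  0.   ] z [ 0. -0. -1.] F [ 0.4  0.1 -0.6] T [-0.02  0.01  0.  ] g 0.492 t 17.625
t: 18.0
eef_pos: [0.5516, -0.0065, 0.0368]
tool_rot: [-0.0, 0.707, 0.707, -0.0]
contact_force: [0.2, -0.7, -2.3]
gripper_width: 0.492
q [ 0.255  0.582 -0.456  1.969  0.397  0.678 -0.45 ] p [ 0.5516 -0.0065  0.0368] y [ 1. -0. -0.] z [-0. -0. -1.] F [ 0.2 -0.7 -2.3] T [ 0.02 -0.03 -0.01] g 0.492 t 18.0
```

```bash
python3 -m jog '[[[0,0,0.8],[0,0,0],1],[[0,0,0],[0,0,0],1]]'; python3 log.py; python3 -m jog '[[[0,0,0.8],[0,0,0],1],[[0,0,0],[0,0,0],1]]'; python3 log.py
```

```text
t: 18.25
eef_pos: [0.5517, -0.0065, 0.0361]
tool_rot: [-0.0, 0.707, 0.707, -0.0]
contact_force: [-0.6, 0.1, -0.4]
gripper_width: 0.49
q [ 0.254  0.583 -0.455  1.969  0.398  0.676 -0.451] p [ 0.5517 -0.0065  0.0361] y [ 1. -0. -0.] z [-0. -0. -1.] F [-0.6  0.1 -0.4] T [ 0.02 -0.09 -0.03] g 0.49 t 18.25
t: 18.5
eef_pos: [0.5517, -0.0065, 0.0353]
tool_rot: [-0.0, 0.707, 0.707, -0.0]
contact_force: [1.4, 0.5, -0.4]
gripper_width: 0.487
q [ 0.254  0.585 -0.455  1.97   0.398  0.675 -0.451] p [ 0.5517 -0.0065  0.0353] y [ 1. -0. -0.] z [-0. -0. -1.] F [ 1.4  0.5 -0.4] T [-0.03  0.02 -0.02] g 0.487 t 18.5
```

```bash
python3 -m jog '[[[0,0,0.8],[0,0,0],1],[[0,0,0],[0,0,0],1]]'; python3 log.py; python3 -m jog '[[[0,0,0.8],[0,0,0],1],[[0,0,0],[0,0,0],1]]'; python3 log.py
```

```text
t: 18.75
eef_pos: [0.5518, -0.0064, 0.0351]
tool_rot: [0.0, 0.707, 0.707, -0.0]
contact_force: [-2.1, 0.4, 4.8]
gripper_width: 0.489
q [ 0.253  0.585 -0.454  1.97   0.399  0.675 -0.452] p [ 0.5518 -0.0064  0.0351] y [ 1. -0.  0.] z [ 0. -0. -1.] F [-2.1  0.4  4.8] T [-0.01  0.49 -0.01] g 0.489 t 18.75
t: 19.0
eef_pos: [0.5518, -0.0065, 0.0351]
tool_rot: [0.0, 0.707, 0.707, -0.0]
contact_force: [-5.0, -0.8, 13.3]
gripper_width: 0.489
q [ 0.253  0.585 -0.454  1.97   0.4    0.675 -0.453] p [ 0.5518 -0.0065  0.0351] y [ 1. -0.  0.] z [ 0.    -0.001 -1.   ] F [-5.  -0.8 13.3] T [-0.07  1.12  0.02] g 0.489 t 19.0
```

It's standing on the mat. I'll back off slightly, open, and rise.

```bash
python3 -m jog '[[[0,0,-1],[0,0,0],1],[[0,0,0],[0,0,0],0],[[0,0,0],[0,0,0],-0.6],[[0,0,0],[0,0,0],-1],[[0,0,0],[0,0,0],-1],[[0,0,0],[0,0,0],-1]]'; python3 log.py; python3 -m jog '[[[0,0,-10],[0,0,0],-1],[[0,0,-30],[0,0,0],-1],[[0,0,-40],[0,0,0],-1],[[0,0,-50],[0,0,0],-1],[[0,0,-50],[0,0,0],-1],[[0,0,0],[0,0,0],-1]]'; python3 log.py;python3 - <<'E'
from h import *
im,_=bot.read_camera('scene'); cv2.imwrite('pics/p2.png',cv2.resize(im[130:330,180:400,::-1],None,fx=3,fy=3))
E
```

```text
t: 19.75
eef_pos: [0.5517, -0.0065, 0.0347]
tool_rot: [-0.0, 0.707, 0.707, 0.0]
contact_force: [-0.2, -0.4, -0.6]
gripper_width: 1.005
q [ 0.253  0.586 -0.454  1.97   0.399  0.674 -0.452] p [ 0.5517 -0.0065  0.0347] y [ 1. -0. -0.] z [-0.  0. -1.] F [-0.2 -0.4 -0.6] T [ 0.02  0.02 -0.  ] g 1.005 t 19.75
t: 20.5
eef_pos: [0.5544, -0.0059, 0.2198]
tool_rot: [0.003, 0.707, 0.707, 0.003]
contact_force: [0.8, -0.7, -0.0]
gripper_width: 1.0
q [ 0.358  0.341 -0.567  1.835  0.215  1.017 -0.296] p [ 0.5544 -0.0059  0.2198] y [ 1.    -0.     0.009] z [ 0.009 -0.    -1.   ] F [ 0.8 -0.7 -0. ] T [-0.03  0.    0.03] g 1.0 t 20.5
```

View pics/p2.png

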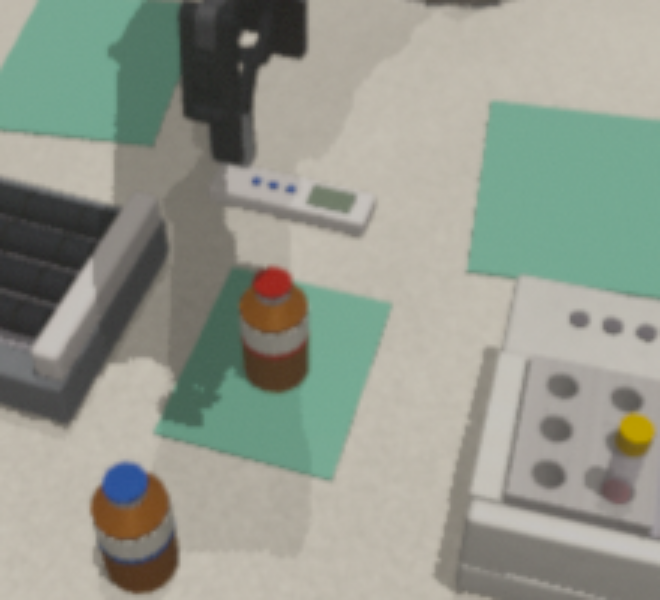

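The vial stands upright on the mat, red cap at (272,282) in the crop. Next I'll fit a kinematic model from the logged poses so I can plan the tilted regrasp.

```bash
cat > fk.py <<'E'
import numpy as np,json,itertools
from scipy.spatial.transform import Rotation as R
from scipy.optimize import least_squares
def fk(q,p,s):
    Rr=R.from_euler('z',p[0]+s[0]*q[0]); x=np.array([0,0,p[1]])
    Rr=Rr*R.from_euler('y',q[1])*R.from_euler('z',s[1]*q[2]); x=x+Rr.apply([p[5],0,p[2]])
    Rr=Rr*R.from_euler('y',q[3])*R.from_euler('z',s[2]*q[4]); x=x+Rr.apply([p[6],0,p[3]])
    Rr=Rr*R.from_euler('y',q[5]); Rr=Rr*R.from_euler('z',s[3]*q[6]+p[7]); x=x+Rr.apply([0,0,p[4]])
    return x,Rr
def fit():
    D=[json.loads(l) for l in open('log.jsonl')]
    best=None
    for s in itertools.product([1,-1],repeat=4):
      for o in(-2,0,2):
       for o7 in (-1.6,0,1.6,3.1):
        def f(p):
            r=[]
            for q,x,qt in D:
                a,Ra=fk(q,p,s); r+=list(a-x); r+=list((R.from_quat(qt).inv()*Ra).as_rotvec()*.3)
            return np.array(r)
        z=least_squares(f,[o,.36,.42,.4,.2,0,0,o7],max_nfev=60)
        if best is None or z.cost<best[0]: best=(z.cost,z.x,s,np.sqrt(np.mean(z.fun**2)))
    return best
if __name__=='__main__':
    b=fit(); print(b); json.dump([list(b[1]),list(b[2])],open('fk.json','w'))
E
wc -l log.jsonl; time python3 fk.py
```

```text
20 log.jsonl
(np.float64(0.0005459976718799463), array([-0.09552883,  0.42013507,  0.53389549,  0.46062954,  0.44962286,
        0.01805812,  0.01508239, -4.80791756]), (-1, -1, -1, -1), np.float64(0.0030166141944237925))
real	3m33.919s
user	3m31.938s
sys	0m0.127s
```

```bash
cat > fk2.py <<'E'
import numpy as np,json
from scipy.spatial.transform import Rotation as R
from scipy.optimize import least_squares
E=R.from_euler
def fk(q,p):
    Rr=E('z',p[0]-q[0]); x=Rr.apply([p[8],p[9],p[1]])
    Rr=Rr*E('y',q[1]); Rr=Rr*E('z',-q[2]); x=x+Rr.apply([p[5],p[10],p[2]])
    Rr=Rr*E('y',q[3]); Rr=Rr*E('z',-q[4]); x=x+Rr.apply([p[6],p[11],p[3]])
    Rr=Rr*E('y',q[5]); x=x+Rr.apply([p[12],p[13],0]); Rr=Rr*E('z',-q[6]+p[7]); x=x+Rr.apply([0,0,p[4]])
    return x,Rr
def res(p,D):
    r=[]
    for q,x,qt in D:
        a,Ra=fk(q,p); r+=list(a-x); r+=list((R.from_quat(qt).inv()*Ra).as_rotvec()*.3)
    return np.array(r)
if __name__=='__main__':
    D=[json.loads(l) for l in open('log.jsonl')]
    p0=np.r_[json.load(open('fk.json'))[0],np.zeros(6)]
    r=res(p0,D).reshape(-1,6); print((r*1000).round(1)[:20])
    z=least_squares(lambda p:np.r_[res(p,D),1e-3*(p-p0)[5:]],p0)
    print(z.x.round(4)); r=res(z.x,D).reshape(-1,6); print((r*1000).round(1)); json.dump(list(z.x),open('fk2.json','w'))
E
python3 fk2.py
```

```text
[[ 7.9 13.1 -3.7  0.  -0.   0. ]
 [ 3.7 -3.6 -3.2  0.   0.   0. ]
 [ 2.3 -5.7  0.6  0.  -0.   0. ]
 [ 2.2 -5.7  0.6  0.  -0.   0. ]
 [-2.7 -5.  -3.7 -0.   0.   0. ]
 [ 6.5 -6.5  4.4 -0.  -0.1 -0. ]
 [-3.2 -4.9 -4.6  0.   0.   0. ]
 [ 6.6 -6.3  4.1 -0.  -0.1 -0. ]
 [-2.8 -4.7 -4.8  0.   0.   0. ]
 [ 3.4 -4.1 -2.  -0.  -0.1  0. ]
 [ 4.2  5.9 -3.2  0.   0.   0. ]
 [-0.6  4.7  2.2 -0.   0.   0. ]
 [-0.5  4.5  2.3  0.  -0.   0. ]
 [-0.6  4.5  2.4  0.   0.   0. ]
 [-0.6  4.5  2.4  0.   0.   0. ]
 [-0.6  4.5  2.4  0.   0.   0. ]
 [-0.6  4.4  2.4  0.  -0.   0. ]
 [-0.7  4.3  2.4  0.  -0.   0. ]
 [-0.6  4.5  2.4 -0.   0.   0. ]
 [ 5.7  5.5 -3.2  0.  -0.3 -0. ]]
[-0.0000e+00  2.8710e-01  5.4180e-01  4.7250e-01  3.2700e-01  0.0000e+00
  0.0000e+00 -4.7124e+00 -0.0000e+00 -3.0500e-02 -3.1400e-02 -2.0000e-04
  0.0000e+00 -2.0000e-04]
[[ 0.  0.  0.  0. -0. -0.]
 [ 0. -0. -0.  0.  0. -0.]
 [ 0. -0. -0. -0. -0. -0.]
 [ 0. -0. -0.  0. -0. -0.]
 [ 0. -0. -0. -0.  0. -0.]
 [ 0. -0.  0. -0. -0. -0.]
 [ 0. -0. -0.  0.  0. -0.]
 [ 0. -0.  0. -0. -0. -0.]
 [ 0. -0. -0.  0.  0. -0.]
 [ 0. -0. -0. -0. -0. -0.]
 [ 0.  0.  0.  0.  0. -0.]
 [-0.  0.  0. -0.  0. -0.]
 [-0.  0.  0.  0. -0. -0.]
 [-0.  0.  0.  0.  0. -0.]
 [-0.  0.  0.  0.  0. -0.]
 [-0.  0.  0.  0.  0. -0.]
 [-0.  0.  0.  0. -0. -0.]
 [-0.  0.  0.  0. -0. -0.]
 [-0.  0.  0. -0.  0. -0.]
 [ 0.  0.  0.  0. -0. -0.]]
```

The model fits to under 0.1 mm. Now I'll search for a tilted grasp and a lay-down pose that stay within the joint ranges.

```bash
cat > ik.py <<'E'
from fk2 import *
from scipy.spatial.transform import Slerp
P=np.array(json.load(open('fk2.json')))
LO=np.array([-2.96,-.34,-1.41,.24,-1.37,.17,-2.96]);HI=np.array([2.96,2.1,1.46,2.44,4.51,1.92,2.96])
def ik(q0,x,Rt):
    q0=np.clip(q0,LO+1e-3,HI-1e-3)
    f=lambda q:(lambda a,Ra:np.r_[(a-x)*10,(Rt.inv()*Ra).as_rotvec()*3,.02*(q-q0)])(*fk(q,P))
    z=least_squares(f,q0,bounds=(LO,HI),max_nfev=25)
    a,Ra=fk(z.x,P); return z.x,np.linalg.norm(a-x),np.linalg.norm((Rt.inv()*Ra).as_rotvec())
def path(q,x0,R0,x1,R1,n):
    sl=Slerp([0,1],R.concatenate([R0,R1])); e=0;mar=9
    for i in range(1,n+1):
        q,a,b=ik(q,x0+(x1-x0)*i/n,sl(i/n)); e=max(e,a,b*.1); mar=min(mar,np.min(np.r_[q-LO,HI-q]))
    return q,e,mar
Z=np.array([0,0,1.])
def tool(e,c,a,sg): # e approach dir perp to vial axis c
    a=np.radians(a); z=np.sin(a)*e-np.cos(a)*c; y=sg*np.cross(e,c); return R.from_matrix(np.c_[np.cross(y,z),y,z])
V=np.array([.5518,-.0065,.002]);U=np.array([np.cos(np.radians(87)),np.sin(np.radians(87)),0]);M=np.array([.5475,-.2435,.06])
OFF=.012; HG=.042
def grasp(phi,a,sg):
    e=np.array([np.cos(np.radians(phi)),np.sin(np.radians(phi)),0]); Rt=tool(e,Z,a,sg); z=Rt.as_matrix()[:,2]
    return V+Z*HG+z*OFF,Rt,e
def place(a,cs,sg,h=0,mx=0,my=0):
    Rt=tool(-Z,cs*U,a,sg); z=Rt.as_matrix()[:,2]
    A=M+np.array([U[1],-U[0],0])*mx+U*my+Z*(.029+h)   # vial mid
    return A-cs*U*(.044-HG)+z*OFF,Rt
E
cat > search.py <<'E'
from ik import *
q0=np.array(json.loads(open('log.jsonl').readlines()[-1])[0]); x0,R0=fk(q0,P)
res=[]
for a in(50,60,70):
  for sg in(1,-1):
    for phi in(-60,-30,0,30,60):
      g,Rg,e=grasp(phi,a,sg); z=Rg.as_matrix()[:,2]
      q1,e1,m1=path(q0,x0,R0,g-z*.12+[0,0,.06],Rg,8)
      if e1>.01: continue
      q2,e2,m2=path(q1,g-z*.12+[0,0,.06],Rg,g,Rg,3)
      if e2>.01: continue
      for cs in(1,-1):
        pl,Rp=place(a,cs,sg,.08)
        q3,e3,m3=path(q2,g,Rg,g+[0,0,.15],Rg,2)
        q4,e4,m4=path(q3,g+[0,0,.15],Rg,pl,Rp,9)
        p2,_=place(a,cs,sg,0)
        q5,e5,m5=path(q4,pl,Rp,p2,Rp,2)
        res.append((max(e3,e4,e5),min(m1,m2,m3,m4,m5),a,sg,phi,cs,q2.round(2),q5.round(2)))
res.sort(key=lambda r:-r[1] if r[0]<.005 else 10+r[0])
for r in res[:14]: print(*r[:6],r[6].tolist(),r[7].tolist())
E
time python3 search.py
```

```text
5.935514330785471e-06 0.27868868158263016 50 -1 -60 1 [-0.24, 0.73, -0.4, 2.16, 1.42, 1.16, -1.25] [0.35, 0.66, -0.5, 1.96, 1.16, 1.14, 2.19]
5.67247876955188e-06 0.27868868158263016 50 -1 -60 -1 [-0.24, 0.73, -0.4, 2.16, 1.42, 1.16, -1.25] [1.05, 0.87, -0.69, 1.6, -0.13, 1.12, 0.5]
5.653151985846748e-06 0.27532820835896477 60 -1 -60 -1 [-0.35, 0.82, -0.35, 2.15, 1.46, 1.32, -1.38] [0.97, 0.78, -0.63, 1.66, -0.07, 1.02, 0.43]
5.592932850595565e-06 0.27251694699742623 70 -1 -60 -1 [-0.44, 0.92, -0.29, 2.13, 1.47, 1.46, -1.48] [0.87, 0.69, -0.55, 1.73, 0.02, 0.93, 0.34]
2.9818304532346063e-06 0.25017945423217147 70 1 60 1 [1.25, 1.24, -1.0, 2.08, -0.77, 0.42, 0.88] [0.35, 0.54, -0.28, 1.93, 0.72, 0.81, -0.48]
1.1768754309573241e-05 0.18243594416075593 70 1 60 -1 [1.25, 1.24, -1.0, 2.08, -0.77, 0.42, 0.88] [0.46, 0.62, 0.02, 1.76, -0.41, 0.95, -2.44]
3.2415979383555204e-06 0.1823581335694396 60 1 60 1 [1.16, 1.08, -0.96, 2.1, -0.77, 0.35, 0.77] [0.21, 0.56, -0.21, 1.96, 0.89, 0.87, -0.7]
5.934577073874268e-06 0.1823581335694396 60 1 60 -1 [1.16, 1.08, -0.96, 2.1, -0.77, 0.35, 0.77] [0.5
[... 238 characters left out ...]
.04, 0.91, -0.89, 2.12, -0.73, 0.31, 0.6] [0.09, 0.61, -0.16, 1.98, 1.03, 0.97, -0.88]
4.104156574684188e-06 0.14327826254123197 50 1 60 -1 [1.04, 0.91, -0.89, 2.12, -0.73, 0.31, 0.6] [0.6, 0.76, -0.0, 1.64, -0.62, 1.23, -2.23]
2.505734669228626e-05 0.05077644592545694 70 -1 -60 1 [-0.44, 0.92, -0.29, 2.13, 1.47, 1.46, -1.48] [0.46, 0.56, -0.42, 1.92, 0.79, 0.86, 2.61]
2.8957175078106916e-06 1.6866064100895528e-11 50 -1 60 1 [1.2, 1.1, -1.14, 2.11, 0.28, 0.28, 2.82] [0.5, 0.72, -0.7, 1.95, 1.24, 1.26, 2.15]
2.8957175078106916e-06 1.6866064100895528e-11 50 -1 60 -1 [1.2, 1.1, -1.14, 2.11, 0.28, 0.28, 2.82] [0.91, 0.81, -0.46, 1.61, -0.31, 1.14, 0.66]
real	0m26.864s
user	0m26.993s
sys	0m0.187s
```

```bash
sed -e 's/for a in(50,60,70)/for a in(50,55)/' -e 's/in(1,-1):$/in(-1,):/' -e 's/in(-60,-30,0,30,60)/in(-80,-70,-60,-50,-40)/' search.py > s2.py; python3 s2.py
```

```text
3.924550088174409e-06 0.44276760012145333 50 -1 -80 -1 [-0.27, 0.78, -0.34, 1.97, 1.11, 1.26, -1.23] [1.04, 0.87, -0.66, 1.6, -0.15, 1.12, 0.52]
3.924886860077544e-06 0.38156727355794606 55 -1 -80 -1 [-0.32, 0.82, -0.32, 1.95, 1.13, 1.33, -1.27] [1.0, 0.82, -0.64, 1.63, -0.12, 1.07, 0.49]
4.610042149150221e-06 0.3796446608543813 55 -1 -70 -1 [-0.31, 0.79, -0.35, 2.05, 1.28, 1.28, -1.29] [1.01, 0.82, -0.65, 1.63, -0.11, 1.07, 0.48]
4.682357380426076e-06 0.37850460809446895 50 -1 -70 -1 [-0.26, 0.75, -0.37, 2.06, 1.26, 1.2, -1.24] [1.04, 0.87, -0.67, 1.6, -0.14, 1.12, 0.51]
5.67247876955188e-06 0.27868868158263016 50 -1 -60 -1 [-0.24, 0.73, -0.4, 2.16, 1.42, 1.16, -1.25] [1.05, 0.87, -0.69, 1.6, -0.13, 1.12, 0.5]
5.837674318542019e-06 0.2781854955346428 55 -1 -60 -1 [-0.29, 0.77, -0.38, 2.15, 1.44, 1.24, -1.32] [1.01, 0.82, -0.66, 1.63, -0.1, 1.07, 0.47]
7.48701578258386e-06 0.17273194104944745 50 -1 -50 -1 [-0.2, 0.71, -0.43, 2.25, 1.6, 1.13, -1.27] [1.06, 0.88, -0.71, 1.6, -0.11, 1.12, 0.49]
7.575997497685531e-06 0.16115020623109277 55 -1 -50 -1 [-0.26, 0.76, -0.41, 2.25, 1.63, 1.22, -1.35] [1.02, 0.83, -0.68, 1.63, -0.08, 1.07, 0.46]
1.0662349348677232e-05 0.06316149123604387 50 -1 -40 -1 [-0.14, 0.7, -0.47, 2.33, 1.8, 1.11, -1.28] [1.08, 0.89, -0.73, 1.6, -0.09, 1.12, 0.47]
1.0511506278554016e-05 0.039584067367763875 55 -1 -40 -1 [-0.2, 0.75, -0.44, 2.34, 1.83, 1.21, -1.37] [1.04, 0.84, -0.7, 1.63, -0.06, 1.07, 0.44]
```

```bash
cat > s3.py <<'E'
from plan import *
import ik
o,R0=obs(); g,Rg,e=ik.grasp(-65,50,-1); z=Rg.as_matrix()[:,2]
print(g.round(4),z.round(3),Rg.as_matrix()[:,1].round(3), (R0.inv()*Rg).magnitude()*57.3)
pre=g-z*.1
rows(o['eef_pos'],R0,[(pre,Rg,9)],-1)
E
python3 s3.py
```

```text
[ 0.5557 -0.0148  0.0363] [ 0.324 -0.694 -0.643] [0.906 0.423 0.   ] 55.483806352460114
[[[6.8,-3.3,12.9],[-1.2,-5.5,-2.6],-1],[[8.1,-3.3,12.2],[-1.2,-5.4,-2.6],-1],[[9.4,-3.1,11.3],[-1.2,-5.5,-2.6],-1],[[10.5,-2.9,10.2],[-1.2,-5.4,-2.7],-1],[[11.6,-2.6,9.1],[-1.1,-5.5,-2.6],-1],[[12.5,-2.2,8.0],[-1.2,-5.4,-2.6],-1],[[13.3,-1.7,6.7],[-1.2,-5.5,-2.6],-1],[[14.0,-1.3,5.3],[-1.2,-5.4,-2.6],-1],[[14.4,-0.7,4.0],[-1.2,-5.5,-2.6],-1]]
end [0.5233 0.0546 0.1005] [0.906 0.423 0.   ] [ 0.324 -0.694 -0.643]
```

```bash
python3 -m jog '[[[7,-3.3,13],[-1.2,-5.5,-2.6],-1],[[8,-3.3,12],[-1.2,-5.4,-2.6],-1],[[9.5,-3,11.3],[-1.2,-5.5,-2.6],-1],[[10.5,-3,10],[-1.2,-5.4,-2.7],-1],[[11.5,-2.5,9],[-1.1,-5.5,-2.6],-1],[[12.5,-2,8],[-1.2,-5.4,-2.6],-1],[[13.5,-1.7,6.7],[-1.2,-5.5,-2.6],-1],[[14,-1.3,5.3],[-1.2,-5.4,-2.6],-1],[[14.4,-0.7,4],[-1.2,-5.5,-2.6],-1],[[0,0,0],[0,0,0],-1],[[0,0,0],[0,0,0],-1]]'; python3 log.py; python3 - <<'E'
from h import *
im,_=bot.read_camera('scene'); cv2.imwrite('pics/r1.png',cv2.resize(im[130:330,180:440,::-1],None,fx=3,fy=3))
E
```

```text
t: 21.92
eef_pos: [0.522, 0.0542, 0.0987]
tool_rot: [0.354, 0.487, 0.765, -0.228]
contact_force: [0.9, -1.1, -0.1]
gripper_width: 1.001
q [-0.388  0.62  -0.407  2.097  1.132  1.253 -1.167] p [0.522  0.0542 0.0987] y [ 0.907  0.421 -0.004] z [ 0.32  -0.694 -0.645] F [ 0.9 -1.1 -0.1] T [0.71 0.31 0.04] g 1.001 t 21.925
```

View pics/r1.png

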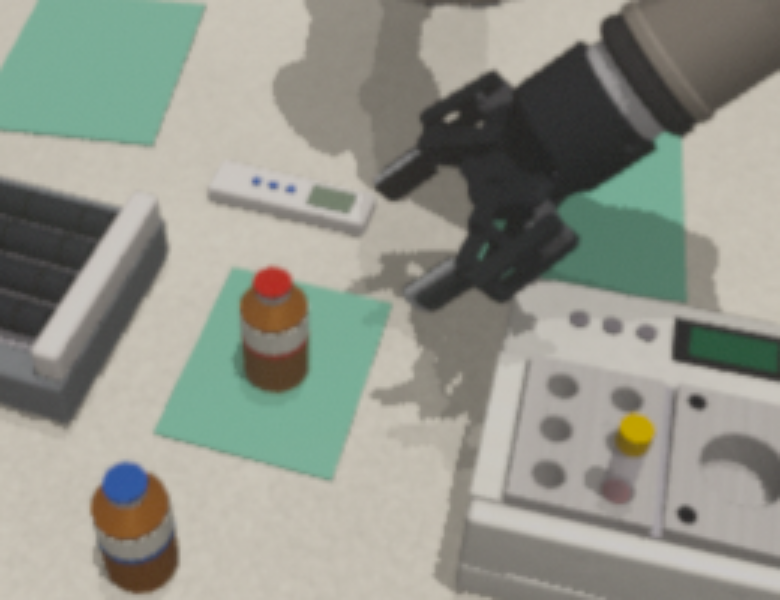

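```bash
python3 - <<'E'
from plan import *
import ik
o,R0=obs(); g,Rg,e=ik.grasp(-65,50,-1)
print((R0.inv().apply(g-o['eef_pos'])*1000).round(1),(R0.inv()*Rg).as_rotvec(degrees=True).round(2))
print(ik.ik(o['q'],g,Rg))
E
python3 -m jog '[[[0,0,15],[0,0,0],-1],[[0,0,20],[0,0,0],-1],[[0,0,20],[0,0,0],-1],[[0,0,20],[0,0,0],-1],[[0,0,15],[0,0,0],-1],[[0,0,9],[0,0,0],-1],[[0,0,0],[0,0,0],-1]]'; python3 log.py; python3 - <<'E'
from plan import *
import ik
o,R0=obs(); g,Rg,e=ik.grasp(-65,50,-1)
print((R0.inv().apply(g-o['eef_pos'])*1000).round(1),(R0.inv()*Rg).as_rotvec(degrees=True).round(2))
im,_=bot.read_camera('scene'); cv2.imwrite('pics/r2.png',cv2.resize(im[130:330,180:440,::-1],None,fx=3,fy=3))
E
```

```text
[-1.1  1.5 98.9] [-0.2  -0.16  0.02]
(array([-0.3007928 ,  0.7307978 , -0.32596401,  2.11233141,  1.31640661,
        1.14429379, -1.24063983]), np.float64(3.3564589665679678e-06), np.float64(1.5089795687114872e-05))
t: 22.85
eef_pos: [0.5536, -0.0143, 0.0344]
tool_rot: [0.355, 0.487, 0.765, -0.228]
contact_force: [-0.6, 0.2, -0.1]
gripper_width: 0.997
q [-0.306  0.733 -0.322  2.114  1.312  1.141 -1.24 ] p [ 0.5536 -0.0143  0.0344] y [ 0.907  0.422 -0.004] z [ 0.32  -0.694 -0.644] F [-0.6  0.2 -0.1] T [0.72 0.32 0.03] g 0.997 t 22.85
[-2.4  1.7 -0.2] [-0.18 -0.12  0.16]
```

View pics/r2.png

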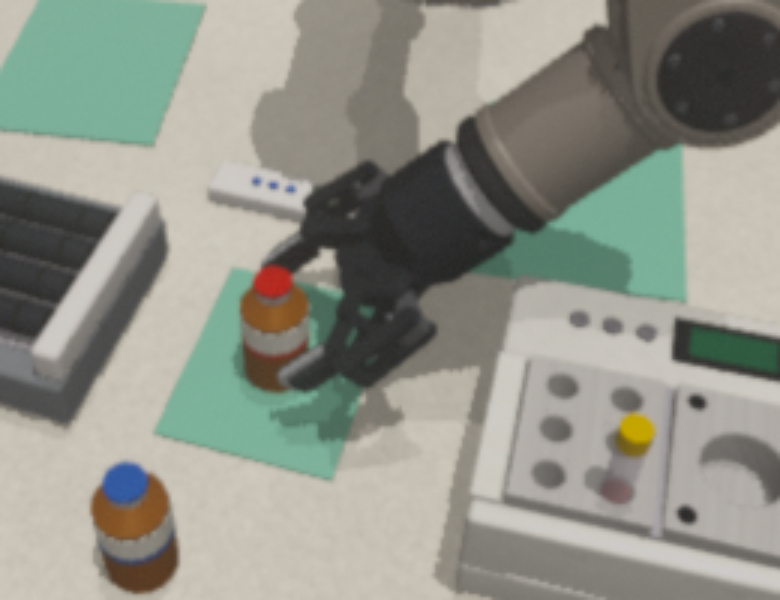

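```bash
python3 -m jog '[[[-2.4,1.7,3],[0,0,0],-1],[[0,0,0],[0,0,0],-1],[[0,0,0],[0,0,0],1],[[0,0,0],[0,0,0],1],[[0,0,0],[0,0,0],1],[[0,0,0],[0,0,0],1],[[0,0,0],[0,0,0],1],[[0,0,0],[0,0,0],1]]' 70; python3 log.py; python3 - <<'E'
from plan import *
im,_=bot.read_camera('scene'); cv2.imwrite('pics/r3.png',cv2.resize(im[130:330,180:440,::-1],None,fx=3,fy=3))
E
```

```text
t: 23.9
eef_pos: [0.5569, -0.0164, 0.035]
tool_rot: [0.355, 0.487, 0.765, -0.228]
contact_force: [-1.9, 1.9, 6.1]
gripper_width: 0.498
q [-0.302  0.732 -0.319  2.11   1.316  1.138 -1.235] p [ 0.5569 -0.0164  0.035 ] y [ 0.906  0.423 -0.003] z [ 0.322 -0.694 -0.644] F [-1.9  1.9  6.1] T [ 0.21  0.2  -0.13] g 0.498 t 23.9
```

View pics/r3.png

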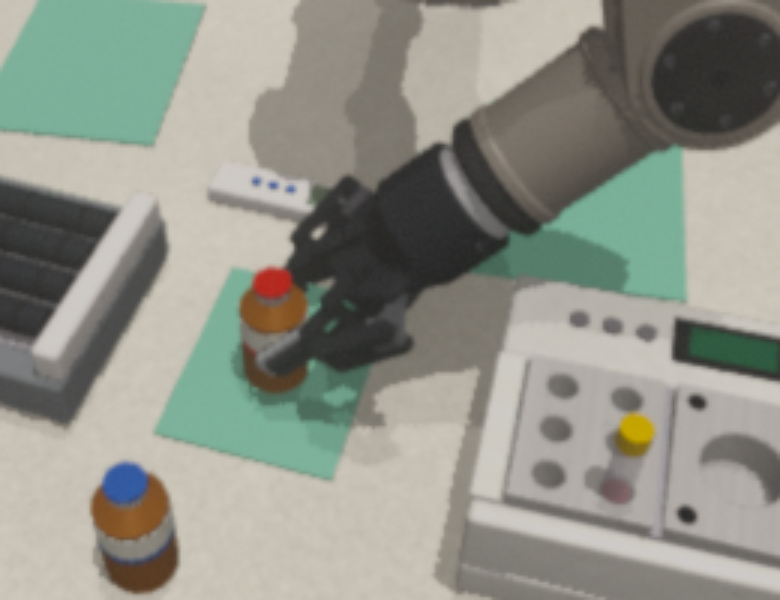

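```bash
python3 - <<'E'
from plan import *
import json
o,R0=obs(); V=np.array([.5518,-.0065,.046])
m=R0.inv().apply(V-o['eef_pos']); c=R0.inv().apply([0,0,1]); print(m.round(4),c.round(3))
json.dump([m.tolist(),c.tolist()],open('held.json','w'))
print('up100 in tool',(R0.inv().apply([0,0,.1])*1000).round(1))
E
```

```text
[-0.0012 -0.0005 -0.0156] [-0.765 -0.003 -0.644]
up100 in tool [-76.5  -0.3 -64.4]
```

```bash
python3 -m jog '[[[-4,0,-3.4],[0,0,0],1],[[-8,0,-6.7],[0,0,0],1],[[-15,0,-12.6],[0,0,0],1],[[-20,0,-16.8],[0,0,0],1],[[-25,0,-21],[0,0,0],1],[[-25,0,-21],[0,0,0],1],[[-15,0,-12.6],[0,0,0],1],[[0,0,0],[0,0,0],1]]'; python3 log.py; cat > s4.py <<'E'
from plan import *
import json,ik,sys
m,c=map(np.array,json.load(open('held.json')))
o,R0=obs(); p0=o['eef_pos']
U=np.array([np.cos(np.radians(87)),np.sin(np.radians(87)),0]); M=np.array([.5475,-.2435,.06])
# target R: c->-U , jaw tool y -> horizontal
def target(mx,my,h,cs=-1):
    A=M+np.array([U[1],-U[0],0])*mx+U*my+np.array([0,0,.029+h])
    best=None
    for s in(1,-1):
        yj=s*np.cross(U,[0,0,1]); 
        Rt,_=R.align_vectors(np.array([cs*U,yj]),np.array([c,[0,1.,0]]))
        if Rt.as_matrix()[2,2]<0: best=Rt
    return A-best.apply(m),best
if __name__=='__main__':
    im,_=bot.read_camera('scene'); cv2.imwrite('pics/r4.png',cv2.resize(im[50:330,130:440,::-1],None,fx=2,fy=2))
    t,Rt=target(0,0,.09); print(t,Rt.as_matrix()[:,1].round(3),Rt.as_matrix()[:,2].round(3),(R0.inv()*Rt).magnitude()*57.3)
    n=14
    q,e,mar=ik.path(o['q'],p0,R0,t,Rt,n); print('ik',q.round(2),e,mar)
    rows(p0,R0,[(t,Rt,n)],1)
E
python3 s4.py
```

```text
t: 24.95
eef_pos: [0.5579, -0.0164, 0.1826]
tool_rot: [0.356, 0.487, 0.765, -0.227]
contact_force: [-0.7, -0.5, -1.0]
gripper_width: 0.497
q [-0.256  0.452 -0.37   2.085  1.129  1.216 -0.925] p [ 0.5579 -0.0164  0.1826] y [ 0.906  0.422 -0.   ] z [ 0.323 -0.693 -0.644] F [-0.7 -0.5 -1. ] T [ 0.9   0.41 -0.03] g 0.497 t 24.95
[ 0.54859263 -0.23255148  0.16788251] [ 0.999 -0.051  0.   ] [ 0.033  0.643 -0.765] 93.31929171546675
ik [ 1.    0.73 -0.61  1.57 -0.25  1.25  0.53] 3.327901553907067e-06 0.35745680399890567
[[[-8.0,-7.1,11.2],[0.2,6.3,2.2],1],[[-9.5,-6.8,10.2],[0.2,6.3,2.2],1],[[-10.8,-6.3,9.1],[0.2,6.3,2.2],1],[[-12.0,-5.9,7.9],[0.1,6.3,2.2],1],[[-12.9,-5.3,6.6],[0.2,6.2,2.2],1],[[-13.8,-4.9,5.1],[0.2,6.3,2.2],1],[[-14.5,-4.2,3.5],[0.2,6.3,2.2],1],[[-14.9,-3.7,2.0],[0.2,6.3,2.2],1],[[-15.2,-3.2,0.3],[0.2,6.3,2.2],1],[[-15.2,-2.5,-1.3],[0.2,6.3,2.2],1],[[-15.1,-2.0,-3.0],[0.2,6.3,2.2],1],[[-14.7,-1.4,-4.7],[0.1,6.3,2.2],1]]
[[[-14.1,-0.8,-6.2],[0.2,6.2,2.2],1],[[-13.4,-0.4,-7.7],[0.2,6.3,2.2],1]]
end [ 0.5486 -0.2325  0.1679] [ 0.999 -0.051  0.   ] [ 0.033  0.643 -0.765]
```

View pics/r4.png

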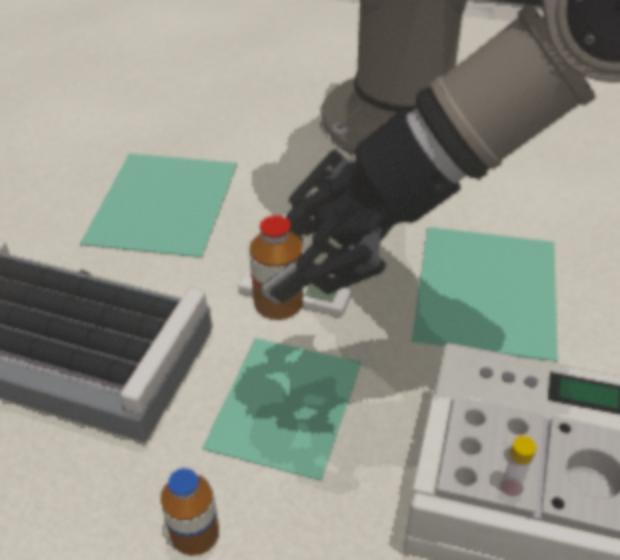

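```bash
cat > ov.py <<'E'
from h import *
import sys
mx,my,yaw=map(float,sys.argv[1:4])
a=np.radians(yaw); ux=np.array([np.cos(a),np.sin(a),0]);uy=np.array([-np.sin(a),np.cos(a),0]); M=np.array([mx,my,0])
S=6
outs=[]
for c,b in(("top",(325,130,475,235)),("scene",(80,165,245,265))):
    im=cv2.imread(f'pics/{c}0.png'); x0,y0,x1,y1=b
    v=cv2.resize(im[y0:y1,x0:x1],None,fx=S,fy=S,interpolation=cv2.INTER_CUBIC)
    def L(P,Q,col):
        p=(proj(c,[P,Q])-[x0,y0]+.5)*S; cv2.line(v,*[tuple(int(t) for t in k) for k in p],col,1,cv2.LINE_AA)
    for x in(-30,0,30): L(M+ux*x/1e3-uy*.1+[0,0,.05],M+ux*x/1e3+uy*.1+[0,0,.05],(0,0,255))
    for x in(-45,-15,15,45): L(M+ux*x/1e3-uy*.108+[0,0,.071],M+ux*x/1e3+uy*.108+[0,0,.071],(0,255,255))
    for y in(-131,-111,111,131): L(M+uy*y/1e3-ux*.08+[0,0,.071],M+uy*y/1e3+ux*.08+[0,0,.071],(0,255,0))
    outs.append(cv2.resize(v,(600,int(v.shape[0]*600/v.shape[1]))))
cv2.imwrite(sys.argv[4],cv2.resize(np.vstack(outs),None,fx=.75,fy=.75))
E
python3 ov.py .5475 -.2435 -3 pics/ov1.png
```

```text
(no output)
```

View pics/ov1.png

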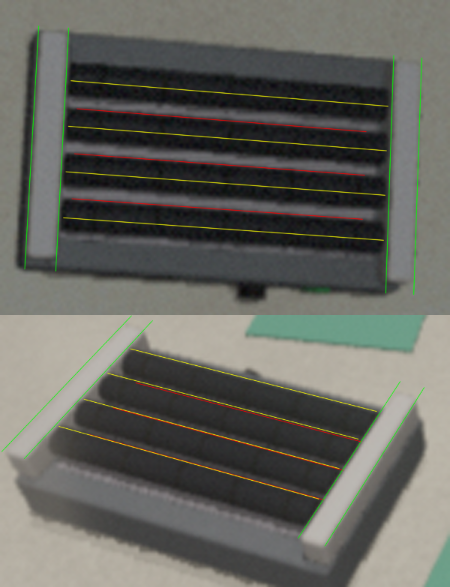

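The overlay puts the mixer at (0.549, -0.243), yaw about -2.6°. The gaps between rollers show at y≈110, 157 and 205 in the top crop. I'll move over the middle trough with those values.

```bash
sed -i 's/radians(87)/radians(87.4)/g; s/M=np.array(\[.5475,-.2435,.06\])/M=np.array([.549,-.243,.06])/' s4.py; python3 s4.py
```

```text
[ 0.55001617 -0.23204412  0.16788251] [ 0.999 -0.044  0.   ] [ 0.028  0.644 -0.765] 93.23731413924168
ik [ 1.    0.74 -0.61  1.57 -0.25  1.25  0.53] 3.315491381025894e-06 0.35679638305171624
[[[-8.1,-7.0,11.1],[0.2,6.3,2.2],1],[[-9.5,-6.6,10.2],[0.2,6.3,2.1],1],[[-10.9,-6.2,9.1],[0.1,6.3,2.2],1],[[-11.9,-5.7,7.8],[0.2,6.3,2.2],1],[[-13.0,-5.2,6.5],[0.2,6.3,2.1],1],[[-13.8,-4.7,5.0],[0.1,6.3,2.2],1],[[-14.5,-4.2,3.5],[0.2,6.3,2.2],1],[[-14.8,-3.6,1.9],[0.2,6.2,2.2],1],[[-15.2,-3.0,0.2],[0.2,6.3,2.1],1],[[-15.1,-2.5,-1.4],[0.2,6.3,2.2],1],[[-15.0,-1.9,-3.0],[0.1,6.3,2.2],1],[[-14.7,-1.3,-4.7],[0.2,6.3,2.1],1]]
[[[-14.0,-0.8,-6.3],[0.2,6.3,2.2],1],[[-13.4,-0.3,-7.7],[0.2,6.3,2.2],1]]
end [ 0.5501 -0.2321  0.1678] [ 0.999 -0.044 -0.001] [ 0.028  0.644 -0.765]
```

```bash
python3 -m jog '[[[-8,-7,11],[0.2,6.3,2.2],1],[[-9.5,-6.6,10.2],[0.2,6.3,2.1],1],[[-11,-6.2,9],[0.1,6.3,2.2],1],[[-12,-5.7,7.8],[0.2,6.3,2.2],1],[[-13,-5.2,6.5],[0.2,6.3,2.1],1],[[-14,-4.7,5],[0.1,6.3,2.2],1],[[-14.5,-4.2,3.5],[0.2,6.3,2.2],1],[[-15,-3.6,2],[0.2,6.2,2.2],1],[[-15,-3,0.2],[0.2,6.3,2.1],1],[[-15,-2.5,-1.4],[0.2,6.3,2.2],1],[[-15,-2,-3],[0.1,6.3,2.2],1],[[-14.7,-1.3,-4.7],[0.2,6.3,2.1],1]]'; python3 log.py; python3 -m jog '[[[-14,-0.8,-6.3],[0.2,6.3,2.2],1],[[-13.4,-0.3,-7.7],[0.2,6.3,2.2],1],[[0,0,0],[0,0,0],1],[[0,0,0],[0,0,0],1]]'; python3 log.py
cat > s5.py <<'E'
from s4 import *
h=float(sys.argv[1]); t,Rt=target(0,0,h); print('shift mm (tool)',(R0.inv().apply(t-p0)*1000).round(1),'turn',(R0.inv()*Rt).as_rotvec(degrees=True).round(2),'vial axis',R0.apply(c).round(3),'mid',(p0+R0.apply(m)).round(4))
print('down 10mm in tool',(R0.inv().apply([0,0,-.01])*1000).round(2))
E
python3 s5.py .09
python3 - <<'E'
from h import *
im,_=bot.read_camera('scene'); cv2.imwrite('pics/l1.png',cv2.resize(im[60:300,60:330,::-1],None,fx=2.4,fy=2.4))
im,_=bot.read_camera('top'); cv2.imwrite('pics/l1t.png',cv2.resize(im[100:260,300:500,::-1],None,fx=3.5,fy=3.5))
E
```

```text
t: 26.55
eef_pos: [0.5502, -0.2019, 0.1683]
tool_rot: [-0.155, 0.678, 0.695, 0.183]
contact_force: [0.4, 0.7, -1.3]
gripper_width: 0.496
q [ 0.876  0.593 -0.551  1.688 -0.182  1.096  0.504] p [ 0.5502 -0.2019  0.1683] y [0.999 0.015 0.044] z [ 0.032  0.464 -0.885] F [ 0.4  0.7 -1.3] T [-0.59 -0.02 -0.02] g 0.496 t 26.55
t: 27.05
eef_pos: [0.5497, -0.231, 0.1668]
tool_rot: [-0.238, 0.679, 0.65, 0.246]
contact_force: [0.6, 0.1, -0.3]
gripper_width: 0.495
q [ 0.963  0.723 -0.558  1.57  -0.282  1.259  0.556] p [ 0.5497 -0.231   0.1668] y [ 0.999 -0.042 -0.003] z [ 0.025  0.644 -0.765] F [ 0.6  0.1 -0.3] T [-0.8   0.01 -0.01] g 0.495 t 27.05
shift mm (tool) [-0.1  0.3 -1.5] turn [-0.2  -0.01 -0.06] vial axis [-0.045 -0.999 -0.   ] mid [ 0.5488 -0.242   0.1779]
down 10mm in tool [-6.44  0.03  7.65]
```

View pics/l1.png

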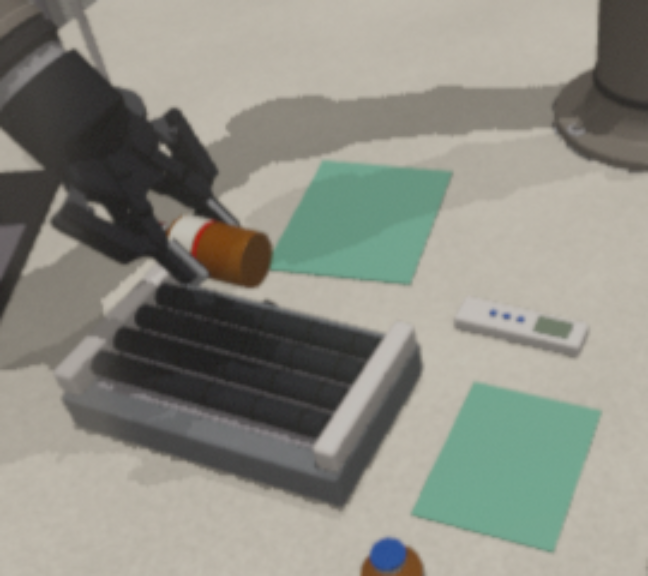

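View pics/l1t.png

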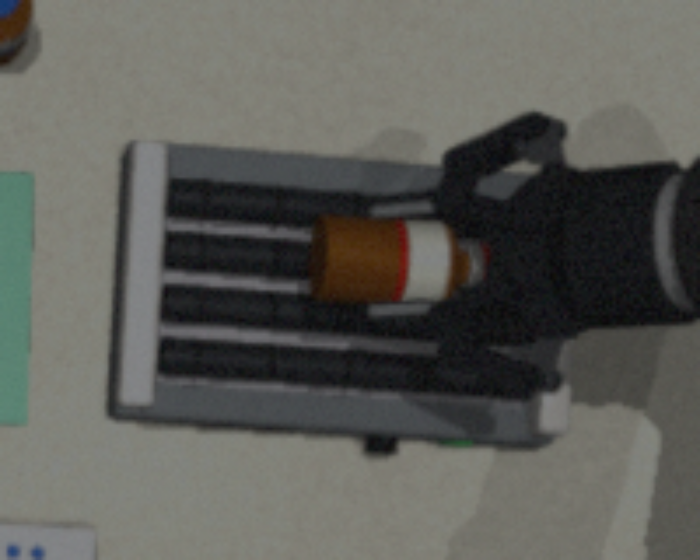

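```bash
python3 -m jog '[[[-9.7,0,11.5],[0,0,0],1],[[-12.9,0,15.3],[0,0,0],1],[[-12.9,0,15.3],[0,0,0],1],[[-9.7,0,11.5],[0,0,0],1],[[-6.4,0,7.7],[0,0,0],1],[[0,0,0],[0,0,0],1]]'; python3 log.py; python3 s5.py 0
python3 - <<'E'
from h import *
im,_=bot.read_camera('scene'); cv2.imwrite('pics/l2.png',cv2.resize(im[120:300,60:300,::-1],None,fx=3,fy=3))
E
```

```text
t: 27.9
eef_pos: [0.5496, -0.2319, 0.0868]
tool_rot: [-0.238, 0.679, 0.649, 0.247]
contact_force: [0.5, 0.5, -1.0]
gripper_width: 0.496
q [ 0.952  0.823 -0.537  1.599 -0.254  1.147  0.601] p [ 0.5496 -0.2319  0.0868] y [ 0.999 -0.043 -0.003] z [ 0.026  0.644 -0.765] F [ 0.5  0.5 -1. ] T [-0.79  0.04  0.01] g 0.496 t 27.9
shift mm (tool) [-5.8  0.5  6.7] turn [-0.15  0.   -0.09] vial axis [-0.046 -0.999  0.   ] mid [ 0.5486 -0.2429  0.0979]
down 10mm in tool [-6.44  0.03  7.65]
```

View pics/l2.png

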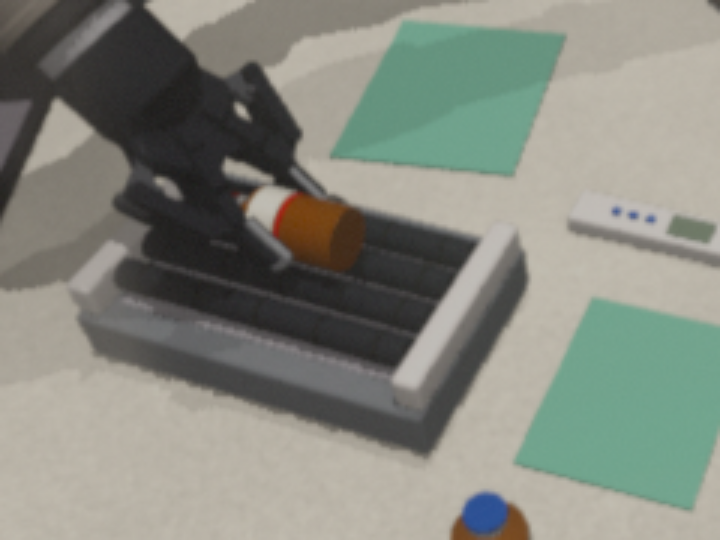

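Over the middle trough, 9 mm above its seat. I'll ease it down and watch the force.

```bash
python3 -m jog '[[[-1.9,0,2.3],[0,0,0],1],[[-1.9,0,2.3],[0,0,0],1],[[0,0,0],[0,0,0],1]]'; python3 log.py;  python3 -m jog '[[[-0.6,0,0.8],[0,0,0],1],[[-0.6,0,0.8],[0,0,0],1],[[0,0,0],[0,0,0],1]]'; python3 log.py
```

```text
t: 28.32
eef_pos: [0.5498, -0.232, 0.0816]
tool_rot: [-0.238, 0.679, 0.65, 0.247]
contact_force: [-0.8, -0.3, -1.6]
gripper_width: 0.495
q [ 0.951  0.83  -0.536  1.6   -0.252  1.139  0.604] p [ 0.5498 -0.232   0.0816] y [ 0.999 -0.043 -0.002] z [ 0.026  0.643 -0.765] F [-0.8 -0.3 -1.6] T [-0.86  0.05 -0.  ] g 0.495 t 28.325
t: 28.7
eef_pos: [0.5499, -0.2319, 0.0796]
tool_rot: [-0.238, 0.679, 0.65, 0.247]
contact_force: [-0.5, 0.3, -1.1]
gripper_width: 0.492
q [ 0.95   0.832 -0.536  1.601 -0.251  1.136  0.605] p [ 0.5499 -0.2319  0.0796] y [ 0.999 -0.043 -0.002] z [ 0.026  0.643 -0.765] F [-0.5  0.3 -1.1] T [-0.89  0.06 -0.03] g 0.492 t 28.7
```

```bash
python3 -m jog '[[[-0.6,0,0.8],[0,0,0],1],[[0,0,0],[0,0,0],1]]'; python3 log.py;  python3 -m jog '[[[-0.6,0,0.8],[0,0,0],1],[[0,0,0],[0,0,0],1]]'; python3 log.py
```

```text
t: 28.95
eef_pos: [0.55, -0.2319, 0.0787]
tool_rot: [-0.237, 0.679, 0.65, 0.247]
contact_force: [0.4, 0.2, -1.1]
gripper_width: 0.495
q [ 0.95   0.834 -0.535  1.601 -0.251  1.135  0.606] p [ 0.55   -0.2319  0.0787] y [ 0.999 -0.043 -0.002] z [ 0.027  0.643 -0.765] F [ 0.4  0.2 -1.1] T [-0.79  0.02  0.02] g 0.495 t 28.95
t: 29.2
eef_pos: [0.5504, -0.2318, 0.0783]
tool_rot: [-0.237, 0.679, 0.65, 0.247]
contact_force: [0.6, -1.6, 3.1]
gripper_width: 0.492
q [ 0.95   0.834 -0.536  1.601 -0.251  1.134  0.606] p [ 0.5504 -0.2318  0.0783] y [ 0.999 -0.044 -0.001] z [ 0.027  0.643 -0.765] F [ 0.6 -1.6  3.1] T [-0.24 -0.07 -0.03] g 0.492 t 29.2
```

```bash
python3 -m jog '[[[-0.4,0,0.5],[0,0,0],1],[[0,0,0],[0,0,0],1]]'; python3 log.py; python3 s5.py 0
```

```text
t: 29.45
eef_pos: [0.5507, -0.2319, 0.0781]
tool_rot: [-0.237, 0.679, 0.65, 0.247]
contact_force: [-0.3, -1.0, 6.4]
gripper_width: 0.496
q [ 0.95   0.835 -0.536  1.6   -0.251  1.133  0.606] p [ 0.5507 -0.2319  0.0781] y [ 0.999 -0.044 -0.001] z [ 0.028  0.643 -0.765] F [-0.3 -1.   6.4] T [ 0.08  0.08 -0.11] g 0.496 t 29.45
shift mm (tool) [-0.3 -0.7  0.1] turn [-0.02  0.04 -0.02] vial axis [-0.047 -0.999  0.001] mid [ 0.5497 -0.2428  0.0892]
down 10mm in tool [-6.44  0.01  7.65]
```

It has touched down with its axis at z=0.089, as expected. Opening gently, then backing out along the tool axis.

```bash
python3 -m jog '[[[0,0,0],[0,0,0],0.1],[[0,0,0],[0,0,0],-0.1],[[0,0,0],[0,0,0],-0.3],[[0,0,0],[0,0,0],-0.6],[[0,0,0],[0,0,0],-0.6],[[0,0,0],[0,0,0],-0.6]]'; python3 log.py
python3 - <<'E'
from h import *
im,_=bot.read_camera('scene'); cv2.imwrite('pics/l3.png',cv2.resize(im[120:300,60:300,::-1],None,fx=3,fy=3))
E
```

```text
t: 30.2
eef_pos: [0.5498, -0.2318, 0.0769]
tool_rot: [-0.238, 0.679, 0.65, 0.247]
contact_force: [0.3, 0.2, -0.4]
gripper_width: 0.799
q [ 0.95   0.836 -0.535  1.601 -0.25   1.133  0.606] p [ 0.5498 -0.2318  0.0769] y [ 0.999 -0.043 -0.002] z [ 0.026  0.643 -0.765] F [ 0.3  0.2 -0.4] T [-0.71  0.03 -0.01] g 0.799 t 30.2
```

View pics/l3.png

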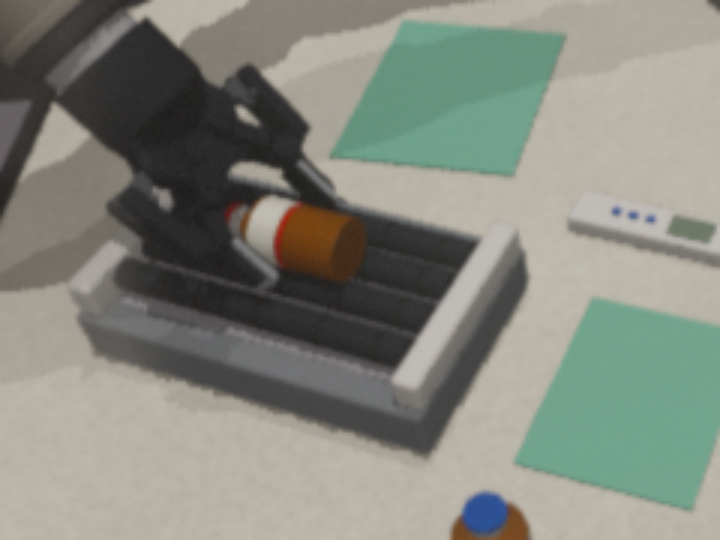

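```bash
python3 -m jog '[[[0,0,-6],[0,0,0],-0.8],[[0,0,-14],[0,0,0],-1],[[0,0,-25],[0,0,0],-1],[[0,0,-30],[0,0,0],-1],[[0,0,-35],[0,0,0],-1],[[10,0,-35],[0,0,0],-1],[[10,0,-20],[0,0,0],-1],[[0,0,0],[0,0,0],-1],[[0,0,0],[0,0,0],-1]]'; python3 log.py
python3 - <<'E'
from h import *
im,d=bot.read_camera('scene'); cv2.imwrite('pics/e1.png',im[:,:,::-1])
im,d2=bot.read_camera('top'); cv2.imwrite('pics/e1t.png',im[:,:,::-1])
l=bot.cut_out('scene','vial_mid')
for k in l[:3]:
    Q=cloud('scene',d,k['pixels']); print(round(k['score'],2),np.median(Q,0).round(4),np.percentile(Q,2,0).round(4),np.percentile(Q,98,0).round(4))
E
```

```text
t: 31.38
eef_pos: [0.5458, -0.3223, 0.2155]
tool_rot: [-0.238, 0.679, 0.649, 0.246]
contact_force: [0.5, 0.3, -0.5]
gripper_width: 1.006
q [ 1.011  0.749 -0.52   1.378 -0.254  1.458  0.58 ] p [ 0.5458 -0.3223  0.2155] y [ 0.999 -0.043 -0.003] z [ 0.026  0.643 -0.765] F [ 0.5  0.3 -0.5] T [-0.63  0.05  0.01] g 1.006 t 31.375
0.56 [ 0.5607 -0.2266  0.101 ] [ 0.5376 -0.287   0.071 ] [ 0.5741 -0.1984  0.1118]
```

View pics/e1.png

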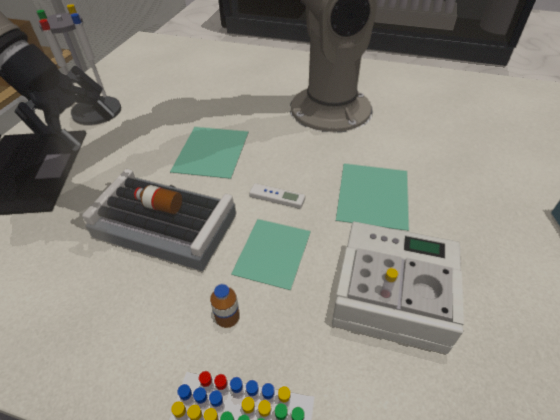

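View pics/e1t.png

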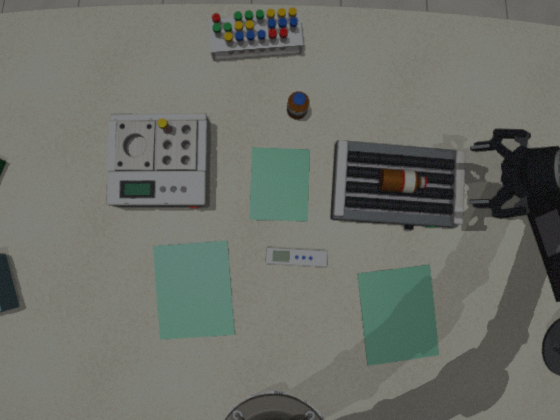

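The vial lies lengthwise in the middle trough, centred at about (403,181) in the top view, clear of the gripper. The block sits in its seat, and the tube, blue-capped vial and thermometer are where they were at the start. Handing in.

```bash
python3 -c "
from station import bot
print(bot.hand_in())"
```

```text
the job is handed in; nothing more can be done
None
```

The job is done and handed in at about 31.5 s of the 72 s allowed. The red-capped vial lies lengthwise in the middle trough of the roller mixer, and the gripper is clear of everything.

- **Freeing the vial:** I twisted it to and fro in five strokes, easing it up about 4–5 mm per radian. The pull read 1–4 N at the end of each stroke, and the block stayed down in its seat. By about 27 mm of rise the turning moment had dropped to nearly zero, and the vial came out freely.
- **Standing it on the mat:** I stood it upright on the smallest green mat, let go, and a picture showed it standing there on its own.
- **Laying it over:** I picked it up again with the tool tilted 50° from the vertical. I then laid it over and lowered it until it touched at 3–6 N, with its axis 89 mm above the bench as expected. I opened the gripper and backed out.

**Last checks:** The final pictures from both cameras show the vial between rollers 2 and 3, and the depth reading fits a vial seated in the trough. By eye, the block, the other block, the tube, the blue-capped vial and the thermometer look as they did at the start. None of the checks failed.

The small disagreements were in measurement:
- **Mixer position:** The two cameras and the first fits differed by 1–3 mm and about 0.5° of yaw, so I corrected it with an overlay on the picture before laying the vial down.
- **Early detections:** A few were wrong, such as the tube being placed at the red-capped vial. I discarded them after comparing with the pictures.

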